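Load the spacer magazine

ROBOT

A 6-joint arm with a two-finger parallel gripper is mounted at the origin on a cart in front of the work surface, level with it; the furniture and walls round the work are solid. World frame = base frame: x ahead of the robot, y to its left, z up, the work surface at z = 0. Lengths are in m, angles in rad, forces in N, time in s.
With the tool pointing down it reaches from about 0.25 to 0.725 m from the base axis. Payload 4 kg.
Tool frame: the origin (TCP) lies midway between the tips of the shut fingers; the grasp point (between the pads) lies 19 mm behind it; z points along the fingers, y is the direction in which the jaws open and shut (so a half turn about z gives the same grasp; the last joint's range is limited). The gripper opens to 85 mm and grips with 20 to 120 N. Pads are 22 mm wide; open, the fingers measure 114 mm over their backs; the gripper's body (76 mm by 85 mm) begins 54 mm behind the grasp point. The pads swing forward as they close: fully open they stand 13 mm farther back than shut.
Start: joints at [-1.139, 0.241, 0.005, 1.335, 0, 1.571], TCP at [0.209, -0.454, 0.194] pointing down, gripper open.
Joint ranges: [-2.72, 2.72], [-1.05, 1.87], [-1.09, 1.28], [-1.99, 2.15], [-1.42, 1.44], [-3.14, 3.14]. Speed limits (rad/s): [2.79, 2.79, 3.14, 3.14, 3.14, 3.14].

INTERFACE

Orientations are given as a unit quaternion [x, y, z, w].
In Python, from workcell import get_obs, camera, camera_model, job_done, masks_of gives the robot as it stands.
- The arm moves only by the tool jog_arm, never from a script. Its argument "deltas" is a list that holds one entry, the list of rows, each a list of 7 numbers: the shift along the tool's x, y, z in mm, then the turn, a rotation vector about the tool's x, y, z in degrees, then the finger opening in mm, from 0 to 85.4. A call has 1 to 5 rows; each row shifts and turns the pose as measured when the row begins, along the tool's axes as they then stand; what a row does not reach is not made up. A row lasts 1/10 s, in which the tool goes at most 50 mm and 8.59 degrees, less where a joint would pass 70% of its speed; a pose out of reach is approached as far as the arm can. A call with a gripper value outside its range is refused whole. The fingers move at their own pace and stop on an object; the grip force is fixed at half the most. Time passes only in rows, so rows that do not move let the fingers close. It gives the time, the measured TCP pose, the force and the opening at its end, in the units of the state.
- get_obs(): the state, without advancing time (a new reading comes with each control period).
- camera(name): name is "scene" or "top" or "wrist"; returns the picture (480x640x3 uint8, red, green, blue); there is no depth.
- camera_model(name): a dict with "fovy" (degrees; the focal length in pixels is half the picture's height over the tangent of half this angle, whatever the lens; pixels are square), "cx", "cy" (the principal point, pixels), "pose" (4x4, takes a point from camera to world coordinates); the wrist camera has in their place "T_tool_cam" (4x4, takes a point from camera to tool coordinates, whose origin is the TCP and whose axes are the flange's). Camera axes: x right, y down, z forward; pixel columns grow to the right and rows downward; lengths in m; the calibration is good to about 2 mm. A picture is of the moment at which its call begins: read the wrist's pose just before it. camera_model takes no time and is no camera call.
- job_done(): hands the job in, once; it reports no verdict.
Trained networks look in the newest picture that a camera, given by its name, has taken for a name from the list of things; names that differ only in an ending like _2 or _b are one class to them, and where a whole thing is asked for, a point or a joint stands for the part that bears it (a point fixed in the world has none). Each returns a list of dicts, best first, with "conf" (0 to 1); they miss things now and then, are a little off and sometimes report something else, mostly with a low value. They report only what shows in the picture. A call takes as long as a camera call. They do not tell look-alikes from the thing itself.
- masks_of(target, camera): "pixels" (480x640 bool, what is visible of it) and "at" ([column, row] in pixels, amid what is visible of it).
The state is a dict: "clock": time; "joint_pos": joint angles; "joint_vel": joint speeds; "tau": joint torques, N m; "eef_pos": TCP position; "tool_rot": TCP orientation; "ft_force": force on the tool from outside, world axes, zero at the start; "ft_torque": the same for the moment, N m; "grip_width": finger opening in m.
Only numpy, scipy, OpenCV 4.12 (cv2) and the standard library are available. Lean on these libraries where they do the work, as an engineer would, in place of code of your own. Each camera call takes 0.05 s, during which the arm holds its last target. There are 200 camera calls.

TASK

Load the spacer magazine: pull the orange snap cap off the clear tube and set it down in the black tray, then drop every steel spacer ring on the bench into the tube so that they lie flat in one column, and last of all drop the brass follower weight in on top of them. Leave the roll of black tape where it is.

Things in the scene. Friction and masses are not known exactly. Their poses are not given: they have to be found in the camera images.
- magazine: spacer magazine, fixed: clear upright tube on a round aluminium foot (92 mm across, 12 mm high); 132 mm tall without its cap. Origin at the centre of the foot's underside, z up along the tube. Bore 62 mm across, 120 mm deep, slippery; tube outside 68 mm; the top 8 mm flare like a funnel to 72 mm inside, 78 mm outside. Two small sprung balls on its outside, 16 mm below the mouth, hold the cap
- magazine_mouth (a point): centre of the tube's mouth (plane of the rim), 132 mm above the bench
- magazine_floor (a point): centre of the floor inside the tube, 12 mm above the bench, on the tube's axis
- cap: orange snap cap, 120 g, starts pushed over the tube's mouth. Origin at the centre of its skirt's lower edge (108 mm up), z up. Skirt 94 mm across, 24 mm high; top plate 5 mm; round knob 26 mm across from 29 to 69 mm above the origin. Inner lip held by the sprung balls: a straight upward pull of about 15 N frees it within 8 mm; clear of the tube after 24 mm
- tray: shallow black tray, 250 mm along its y and 164 mm along its x, rim 17 mm high, floor 2 mm thick; fixed to the bench; origin at the centre of its underside
- follower: solid brass follower weight, a plain disc 60 mm in diameter and 22 mm thick, about 400 g, with a shallow dimple in its top; origin at the centre of the underside it starts on, z up. Lies flat on the bench among the rings
- black_tape: roll of black tape, 64 mm across, 19 mm high, loose, lying flat; not part of the job; origin under its centre
- ring_0: flat steel spacer ring, outer diameter 60 mm, 18 mm thick, hole 18 mm (too narrow for a finger: grip it by its outside), about 200 g; all rings are alike; origin at the centre of the underside it starts on, z up; may be absent (only 3 to 5 of the 5 rings are there). Lies flat on the bench
- ring_1: flat steel spacer ring, outer diameter 60 mm, 18 mm thick, hole 18 mm (too narrow for a finger: grip it by its outside), about 200 g; all rings are alike; origin at the centre of the underside it starts on, z up; may be absent (only 3 to 5 of the 5 rings are there). Lies flat on the bench
- ring_2: flat steel spacer ring, outer diameter 60 mm, 18 mm thick, hole 18 mm (too narrow for a finger: grip it by its outside), about 200 g; all rings are alike; origin at the centre of the underside it starts on, z up; may be absent (only 3 to 5 of the 5 rings are there). Lies flat on the bench
- ring_3: flat steel spacer ring, outer diameter 60 mm, 18 mm thick, hole 18 mm (too narrow for a finger: grip it by its outside), about 200 g; all rings are alike; origin at the centre of the underside it starts on, z up; may be absent (only 3 to 5 of the 5 rings are there). Lies flat on the bench
- ring_4: flat steel spacer ring, outer diameter 60 mm, 18 mm thick, hole 18 mm (too narrow for a finger: grip it by its outside), about 200 g; all rings are alike; origin at the centre of the underside it starts on, z up; may be absent (only 3 to 5 of the 5 rings are there). Lies flat on the bench
Not all that is in view belongs to the job. Leave any green look-alike of the ring_0 alone. Leave any purple look-alike of the ring_4 alone.

How it is judged:
By the outcome, as a careful person would: the job done as asked, in the order asked, and still so for the second after the job is handed in, with the robot touching nothing.
Of ring_0, ring_1, ring_2, ring_3, ring_4 only 3 to 5 are there at a start; the rules pass over those that are not, and their reading is None.
At some moment in a run one of ring_0, ring_1, ring_2, ring_3, ring_4, follower may be knocked a few centimetres aside while the robot is not near it.
Once in a run the grip may slacken for a moment while it holds something.
It also fails if it takes over 210 s, if anything falls off the work surface, if the arm or the gripper's body presses on something with over 40 N, if the wrist force passes 120 N, or if a joint passes its speed limit or range.

## Working session

There is one attempt and no reset: what is moved stays moved. The work goes in short steps, Python scripts to look and compute and a tool call to move; the robot and the scene stay as the last step left them, time stands still between calls to the robot, and variables do not carry over. Pictures are saved under pics/ and viewed, about 12 in all and at most 16, crops included, and the job is handed in when it is done.

Besides the shell and the picture viewer there is one more tool, called after "Call:" by a JSON object that holds its "method" and its "body". jog_arm: Moves the arm, as the interface text tells. Its arguments: {"type":"object","properties":{"deltas":{"type":"array"}},"required":["deltas"]}

```bash
mkdir -p pics; ls; cat > h.py <<'E'
import numpy as np, cv2
from workcell import get_obs,camera,camera_model,masks_of,job_done
from scipy.spatial.transform import Rotation as R
def pose(name):
    m=camera_model(name)
    if name=="wrist":
        o=get_obs(); T=np.eye(4); T[:3,:3]=R.from_quat(o["tool_rot"]).as_matrix(); T[:3,3]=o["eef_pos"]
        return m,T@np.array(m["T_tool_cam"])
    return m,np.array(m["pose"])
def ray(name,uv,z):
    m,P=pose(name); f=240/np.tan(np.radians(m["fovy"])/2)
    d=P[:3,:3]@np.array([(uv[0]-m["cx"])/f,(uv[1]-m["cy"])/f,1]); 
    return (P[:3,3]+d*(z-P[2,3])/d[2]).round(4)
def proj(name,p):
    m,P=pose(name); f=240/np.tan(np.radians(m["fovy"])/2)
    q=P[:3,:3].T@(np.array(p)-P[:3,3]); return (f*q[:2]/q[2]+[m["cx"],m["cy"]]).round(1)
def snap(name,fn=None):
    im=camera(name)
    if fn: cv2.imwrite("pics/"+fn,im[:,:,::-1])
    return im
E
python3 - <<'E'
from h import *
a=snap("top");b=snap("scene")
cv2.imwrite("pics/top0.png",a[:,:,::-1]);cv2.imwrite("pics/sc0.png",b[:,:,::-1])
print(get_obs())
for n in("top","scene"):print(n,camera_model(n))
print(camera_model("wrist"))
for t,z in(("ring_0",.018),("follower",.022),("cap",.177),("tray",.0),("black_tape",.019),("magazine",.1)):
    for d in masks_of(t,"top"): print(t,round(d["conf"],2),d["at"],d["pixels"].sum(),ray("top",d["at"],z))
E
```

```text
pics
{'clock': 0.1, 'joint_pos': array([-1.13896920e+00,  2.41328744e-01,  3.87047521e-03,  1.33516684e+00,
       -1.67183994e-05,  1.57078446e+00]), 'joint_vel': array([ 1.38235426e-03, -3.43844889e-04,  2.35141932e-03,  8.81704459e-04,
        1.74164016e-03,  8.99474125e-05]), 'tau': array([ 5.60366079e-04, -3.73137474e+01,  2.53010398e+01,  1.08617530e-02,
       -1.86980662e-05,  2.41145079e-05]), 'eef_pos': array([ 0.20900289, -0.45354514,  0.19311086]), 'tool_rot': array([ 9.76779399e-01,  2.14245583e-01, -2.04059039e-04, -8.91371130e-04]), 'ft_force': array([ 0.44683295,  0.2717531 , -0.34047025]), 'ft_torque': array([-0.07265754, -0.04028964,  0.01049924]), 'grip_width': 0.08550113145094844}
top {'fovy': 54.383287118000155, 'cx': 317.9540547290745, 'cy': 232.67318555746832, 'pose': array([[ 1.38276916e-01, -9.70277600e-01,  1.98597266e-01,
         3.90949760e-01],
       [-9.90393429e-01, -1.35348571e-01,  2.83128899e-02,
         2.89089667e-03],
       [-5.91506749e-04, -2.00604447e-01, -9.79672142e-01,
         1.18868320e+00],
       [ 0.00000000e+00,  0.00000000e+00, 
[... 666 characters left out ...]
03, -2.76213597e-01,  9.61094708e-01,
        -1.80664714e-01],
       [ 0.00000000e+00,  0.00000000e+00,  0.00000000e+00,
         1.00000000e+00]])}
ring_0 0.9 [268.7, 211.0] 424 [0.6673 0.1706 0.018 ]
ring_0 0.7 [227.9, 160.5] 419 [0.7882 0.2993 0.018 ]
ring_0 0.6 [201.0, 293.2] 452 [0.4355 0.3041 0.018 ]
ring_0 0.57 [248.1, 292.5] 418 [0.4534 0.1881 0.018 ]
ring_0 0.57 [223.6, 237.5] 423 [0.5825 0.2735 0.018 ]
follower 0.9 [309.2, 219.4] 423 [0.6588 0.0636 0.022 ]
cap 0.64 [407.7, 230.5] 1428 [ 0.6283 -0.1638  0.177 ]
tray 0.85 [478.6, 308.3] 7008 [ 0.4955 -0.3895  0.    ]
black_tape 0.88 [174.0, 218.3] 424 [0.6143 0.4087 0.019 ]
magazine 0.81 [390.9, 248.9] 305 [ 0.5967 -0.1417  0.1   ]
```

View pics/top0.png

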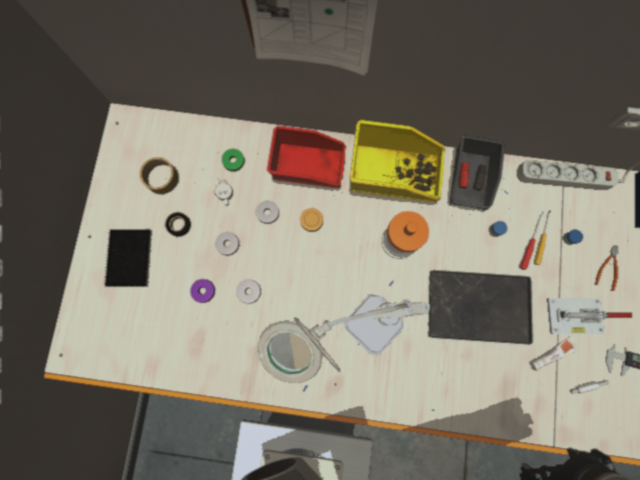

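View pics/sc0.png

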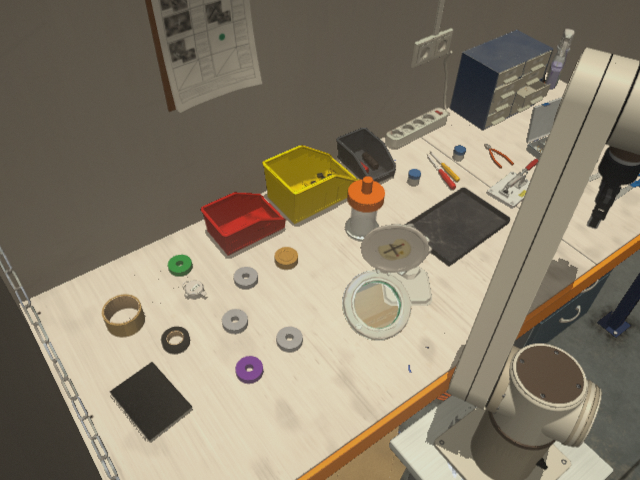

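The top view shows three steel rings at (268,211), (228,243) and (248,292). The follower is at (311,219), the cap at (408,231) and the tray at (480,307). The green ring at (233,160) and the purple ring at (203,291) are look-alikes. A magnifier lamp stands around (290-425, 300-370), so I need its height before moving.

```bash
python3 - <<'E'
from h import *
a=cv2.imread("pics/top0.png")[180:400,170:450];b=cv2.imread("pics/sc0.png")[160:380,220:500]
cv2.imwrite("pics/crop.png",np.vstack([cv2.resize(np.hstack([a,b]),None,fx=1.42,fy=1.42,interpolation=cv2.INTER_CUBIC)]))
E
```

```text
(no output)
```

View pics/crop.png

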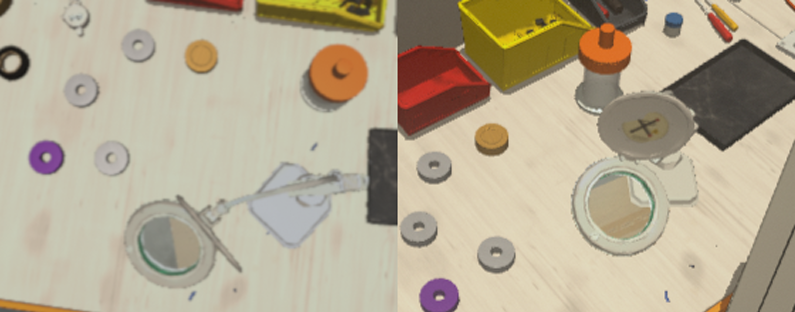

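Lens centre is at top (290,351) and scene (375,304). The lid centre is at top (316,344) and scene (395,249). I'll triangulate these and locate everything by colour.

```bash
cat >> h.py <<'E'
def tri(obs):
    A=np.zeros((3,3));b=np.zeros(3)
    for n,uv in obs:
        c=pose(n)[1][:3,3]; d=ray(n,uv,0)-c; d/=np.linalg.norm(d); M=np.eye(3)-np.outer(d,d); A+=M;b+=M@c
    return np.linalg.solve(A,b).round(3)
def ringfit(name,fn,uv,z,win=20):
    pass
E
python3 - <<'E'
from h import *
print("lens",tri([("top",(290,351)),("scene",(375,304))]),"lid",tri([("top",(316,344)),("scene",(395,249))]))
for e in ((180,185),(240,272)): print("lid edge top z.25",ray("top",(e[0]/1.42+170,e[1]/1.42+180),.25))
print("arm end z.3/.15",ray("top",(424,308),.3),ray("top",(424,308),.15),"base",ray("top",(375,325),0.02))
print("knob",tri([("top",(410,231)),("scene",(367,181))]))
f={"ringA":((268,211),(246,278)),"ringB":((228,243),(235,322)),"ringC":((248,291),(289,339)),"foll":((311.5,219),(286,259)),"purple":((203,291),(249,370)),"green":((233,160),(180,266))}
for k,(t,s) in f.items(): print(k,ray("top",t,.014),ray("scene",s,.014))
print("tray",ray("top",(480,307),.01))
for u in((430,271),(530,277),(531,343),(430,336)):print(ray("top",u,.017))
print("mag foot", [proj("top",(x,y,0)) for x,y in((.64,-.15),)])
E
```

```text
lens [0.338 0.058 0.166] lid [0.362 0.003 0.278]
lid edge top z.25 [0.4198 0.0499 0.25  ]
lid edge top z.25 [ 0.3154 -0.0482  0.25  ]
arm end z.3/.15 [ 0.4555 -0.1888  0.3   ] [ 0.4664 -0.2212  0.15  ] base [ 0.4181 -0.134   0.02  ]
knob [ 0.631 -0.166  0.177]
ringA [0.668 0.173 0.014] [0.6619 0.181  0.014 ]
ringB [0.5706 0.2608 0.014 ] [0.565  0.2704 0.014 ]
ringC [0.4573 0.1896 0.014 ] [0.4554 0.1952 0.014 ]
foll [0.6625 0.0583 0.014 ] [0.6569 0.0657 0.014 ]
purple [0.4417 0.3012 0.014 ] [0.4399 0.3103 0.014 ]
green [0.7928 0.2871 0.014 ] [0.7892 0.295  0.014 ]
tray [ 0.4983 -0.3894  0.01  ]
[ 0.5699 -0.2562  0.017 ]
[ 0.5895 -0.5062  0.017 ]
[ 0.428  -0.5164  0.017 ]
[ 0.4106 -0.2707  0.017 ]
mag foot [array([390. , 239.4])]
```

Call:
{"method": "jog_arm", "body": {"deltas": [[[0, 0, -45, 0, 0, 0, 85], [0, 0, -45, 0, 0, 0, 85], [0, 0, -40, 0, 0, 0, 85]]]}}

```text
clock: 0.7
eef_pos: [0.2065, -0.4482, 0.3182]
tool_rot: [0.977, 0.214, -0.002, -0.011]
ft_force: [0.3, -1.5, -0.6]
grip_width: 0.0851
```

Call:
{"method": "jog_arm", "body": {"deltas": [[[45, 11, 0, 0, 0, 0, 85], [45, 11, 0, 0, 0, 0, 85], [45, 11, 0, 0, 0, 0, 85], [45, 11, 0, 0, 0, 0, 85]]]}}

```text
clock: 1.1
eef_pos: [0.3898, -0.4185, 0.3276]
tool_rot: [0.978, 0.207, -0.0, -0.002]
ft_force: [1.4, -0.6, 0.4]
grip_width: 0.0849
```

Call:
{"method": "jog_arm", "body": {"deltas": [[[45, 11, 0, 0, 0, 0, 85], [45, 11, 0, 0, 0, 0, 85], [45, 11, 0, 0, 0, 0, 85], [25, 0, 0, 0, 0, 0, 85], [0, 0, 0, 0, 0, 0, 85]]]}}

```text
clock: 1.6
eef_pos: [0.5612, -0.3786, 0.3239]
tool_rot: [0.978, 0.211, -0.0, -0.003]
ft_force: [-0.7, -0.7, -0.2]
grip_width: 0.085
```

```bash
python3 - <<'E'
from h import *
o=get_obs(); print(o); snap("scene","sc1.png"); snap("wrist","w1.png"); print(proj("wrist",(.63,-.166,.177)))
E
```

```text
{'clock': 1.6, 'joint_pos': array([-0.59493529,  0.69476028,  1.05789611,  1.93816852,  0.00303186,
        2.12235042]), 'joint_vel': array([-0.01161792,  0.0144616 , -0.00582596, -0.00421494, -0.02486393,
       -0.00292508]), 'tau': array([  0.73807999, -56.50625467,  24.78331804,   0.15015052,
         0.13907146,   0.11623525]), 'eef_pos': array([ 0.56123661, -0.37855611,  0.32386859]), 'tool_rot': array([ 9.77577095e-01,  2.10561723e-01, -3.70020577e-04, -2.57832977e-03]), 'ft_force': array([-0.68666421, -0.66844797, -0.16081337]), 'ft_torque': array([ 0.00380866,  0.05785709, -0.01837716]), 'grip_width': 0.08503279997514365}
[134.9  45. ]
```

View pics/sc1.png

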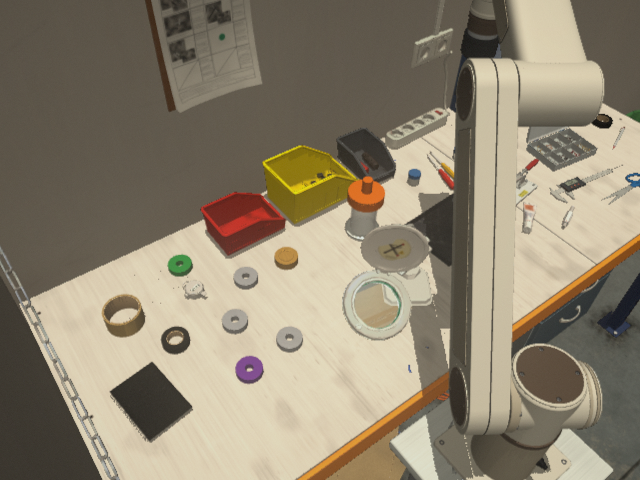

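The three rings, lamp and cap are unchanged in this picture, and the arm's forearm stays well above the lamp. Next I'll move over the cap and tighten its position with the wrist camera.

Call:
{"method": "jog_arm", "body": {"deltas": [[[30, -33, 0, 0, 0, 6, 85], [30, -33, 0, 0, 0, 6, 85], [30, -33, 0, 0, 0, 6, 85], [35, -27, 0, 0, 0, 6, 85], [35, -20, 0, 0, 0, 0, 85]]]}}

```text
clock: 2.2
eef_pos: [0.6678, -0.2154, 0.3262]
tool_rot: [1.0, -0.019, 0.002, 0.001]
ft_force: [0.4, -1.2, 1.5]
grip_width: 0.0853
```

```bash
python3 - <<'E'
from h import *
o=get_obs(); print(o["eef_pos"],o["joint_pos"].round(3),R.from_quat(o["tool_rot"]).as_matrix().round(3)); im=snap("wrist","w2.png")
for d in masks_of("cap","wrist"): print(d["conf"],d["at"],ray("wrist",d["at"],.137))
print(proj("wrist",(.63,-.166,.177)))
E
```

```text
[ 0.66782607 -0.21544702  0.32621143] [-3.120e-01  8.030e-01  1.275e+00  2.039e+00 -1.000e-03  2.867e+00] [[ 0.999 -0.037  0.004]
 [-0.037 -0.999 -0.002]
 [ 0.004  0.002 -1.   ]]
0.82 [286.2, 233.8] [ 0.6378 -0.1707  0.137 ]
[277.9 252.1]
```

View pics/w2.png

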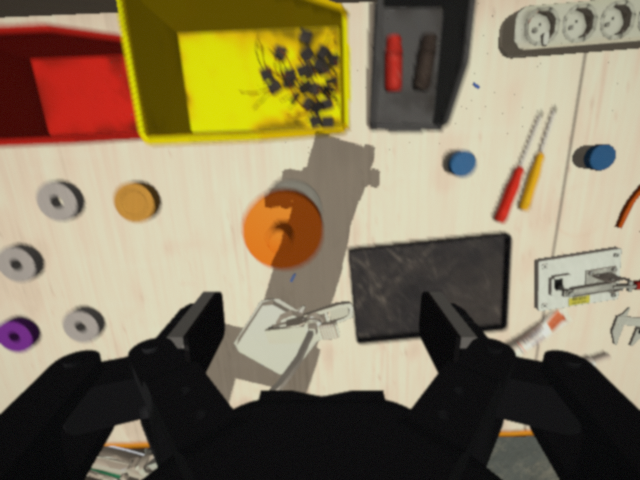

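Wide wrist view: cap centre near (283,229), tray in view at right, three steel rings plus follower and purple at left. I'll move over the cap, lower, and unwind the wrist.

Call:
{"method": "jog_arm", "body": {"deltas": [[[-16, -23, 30, 0, 0, 0, 85], [-16, -23, 30, 0, 0, 0, 85], [0, 0, 5, 0, 0, -8.5, 85], [0, 0, 0, 0, 0, -8.5, 85], [0, 0, 0, 0, 0, -8.5, 85]]]}}

```text
clock: 2.8
eef_pos: [0.6367, -0.186, 0.2647]
tool_rot: [0.979, 0.205, -0.01, -0.003]
ft_force: [0.4, -0.4, -0.0]
grip_width: 0.0851
```

Call:
{"method": "jog_arm", "body": {"deltas": [[[0, 0, 0, 0, 0, -8.5, 85], [0, 0, 0, 0, 0, -8.5, 85], [0, 0, 0, 0, 0, -8.5, 85], [0, 0, 0, 0, 0, 0, 85]]]}}

```text
clock: 3.2
eef_pos: [0.6307, -0.1952, 0.272]
tool_rot: [0.909, 0.417, -0.007, -0.002]
ft_force: [0.7, 0.2, -0.5]
grip_width: 0.0853
```

```bash
cat >> h.py <<'E'
def tool(): 
    o=get_obs(); return np.array(o["eef_pos"]),R.from_quat(o["tool_rot"]).as_matrix()
def delta(p):
    t,M=tool(); return (M.T@(np.array(p)-t)*1000).round(1)
def state():
    o=get_obs(); M=R.from_quat(o["tool_rot"]).as_matrix()
    # rotation vector (tool axes) that makes the tool vertical again
    ax=np.cross(M[:,2],[0,0,-1]); print(o["clock"],o["eef_pos"].round(4),"q",o["joint_pos"].round(2),"xaz",np.degrees(np.arctan2(M[1,0],M[0,0])).round(1),"level",np.degrees(M.T@ax).round(2),"F",o["ft_force"].round(1),"w",round(o["grip_width"]*1000,1))
def circ(mask):
    c,_=cv2.findContours(mask.astype(np.uint8),cv2.RETR_EXTERNAL,cv2.CHAIN_APPROX_NONE); c=max(c,key=cv2.contourArea)
    return np.array(cv2.fitEllipse(c)[0]),cv2.contourArea(c)
E
python3 - <<'E'
from h import *
state(); im=snap("wrist","w3.png")
h=cv2.cvtColor(im,cv2.COLOR_RGB2HSV); m=((h[...,0]<14)|(h[...,0]>174))&(h[...,1]>150)&(h[...,2]>60)
m=cv2.morphologyEx(m.astype(np.uint8),cv2.MORPH_OPEN,np.ones((5,5)))
c,a=circ(m); print(c,a,ray("wrist",c,.137))
for d in masks_of("cap","wrist"): print(d["conf"],d["at"],circ(d["pixels"]))
E
```

```text
3.2 [ 0.6307 -0.1952  0.272 ] q [-0.3   0.6   0.76  1.74 -0.01  1.98] xaz 49.3 level [-0.48  0.62 -0.  ] F [ 0.7  0.2 -0.5] w 85.3
[319.42025757 204.22750854] 4355.0 [ 0.6356 -0.1845  0.137 ]
0.81 [313.1, 192.6] (array([312.56954956, 189.50750732]), 7417.5)
```

View pics/w3.png

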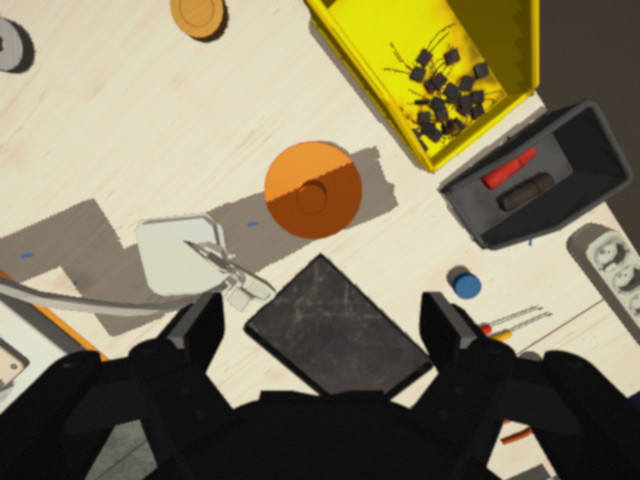

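The cap plate is a circle at (313,190) and the knob is at (312,198).

```bash
python3 - <<'E'
from h import *
a=ray("wrist",(313,189.8),.135);b=ray("wrist",(312,195.5),.177);print(a,b, delta([*a[:2],.2]),delta([*b[:2],.2]))
for z in (.108,.137,.177): print(proj("wrist",[*a[:2],z]))
E
```

```text
[ 0.6402 -0.1695  0.135 ] [ 0.6416 -0.1689  0.177 ] [25.9 -9.1 71.8] [27.3 -8.4 71.8]
[313.9 185.9]
[312.9 190.1]
[311.3 197.2]
```

Call:
{"method": "jog_arm", "body": {"deltas": [[[26.5, -9, 0, -0.5, 0.6, 0, 85], [0, 0, 40, 0, 0, 0, 85], [0, 0, 30, 0, 0, 0, 85], [0, 0, 0, 0, 0, 0, 85]]]}}

```text
clock: 3.7
eef_pos: [0.6419, -0.172, 0.2041]
tool_rot: [0.913, 0.409, 0.003, 0.003]
ft_force: [-0.8, 0.1, -0.4]
grip_width: 0.0851
```

```bash
python3 - <<'E'
from h import *
state(); im=snap("wrist","w4.png"); state()
for d in masks_of("cap","wrist"): print(d["conf"],d["at"],circ(d["pixels"]))
print(proj("wrist",(.6405,-.169,.135)),proj("wrist",(.6405,-.169,.177)),delta((.6405,-.169,.145)))
E
```

```text
3.7 [ 0.6419 -0.172   0.2041] q [-0.26  0.58  0.54  1.52 -0.    2.04] xaz 48.2 level [ 0.5  -0.21 -0.  ] F [-0.8  0.1 -0.4] w 85.1
3.75 [ 0.6427 -0.1724  0.2065] q [-0.26  0.58  0.54  1.52 -0.    2.04] xaz 48.2 level [ 0.66 -0.28 -0.  ] F [ 0.1 -1.4 -0. ] w 85.2
0.59 [318.6, 236.4] (array([316.80700684, 234.25071716]), 10951.0)
[314.2 234.2] [313.7 250.3] [ 0.1 -6.  63.4]
```

View pics/w4.png

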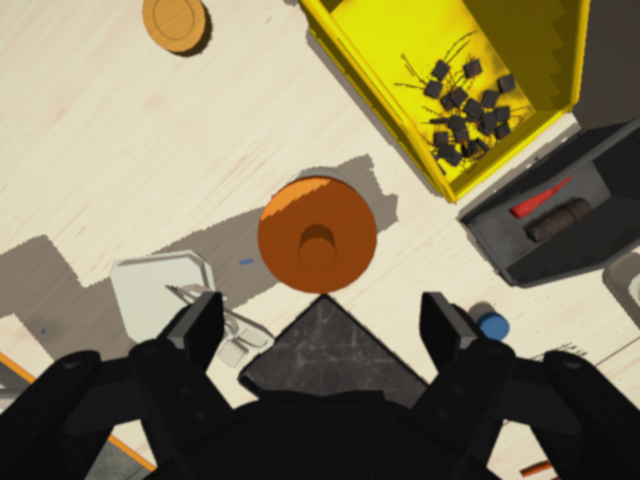

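The knob shows at (316,250), within about 2 mm of the estimate. Going down, gripping and pulling straight up.

Call:
{"method": "jog_arm", "body": {"deltas": [[[0, -5, 10, 0.6, -0.2, 0, 85], [0, 0, 25, 0, 0, 0, 85], [0, 0, 25, 0, 0, 0, 85], [0, 0, 0, 0, 0, 0, 85]]]}}

```text
clock: 4.2
eef_pos: [0.6449, -0.1714, 0.1549]
tool_rot: [0.913, 0.407, 0.007, 0.005]
ft_force: [-0.6, 0.4, 0.3]
grip_width: 0.0848
```

Call:
{"method": "jog_arm", "body": {"deltas": [[[0, 0, 0, 0, 0, 0, 20], [0, 0, 0, 0, 0, 0, 20], [0, 0, 0, 0, 0, 0, 20], [0, 0, 0, 0, 0, 0, 20], [0, 0, 0, 0, 0, 0, 20]]]}}

```text
clock: 4.7
eef_pos: [0.6483, -0.1725, 0.1621]
tool_rot: [0.914, 0.406, 0.011, 0.009]
ft_force: [0.5, 0.4, 0.4]
grip_width: 0.0199
```

Call:
{"method": "jog_arm", "body": {"deltas": [[[0, 0, 0, 0, 0, 0, 15], [0, 0, 0, 0, 0, 0, 15], [0, 0, 0, 0, 0, 0, 15]]]}}

```text
clock: 5.0
eef_pos: [0.6488, -0.1725, 0.1631]
tool_rot: [0.914, 0.406, 0.012, 0.009]
ft_force: [-0.1, 0.4, 0.9]
grip_width: 0.0152
```

```bash
python3 - <<'E'
from h import *
state(); a=snap("wrist"); b=snap("scene"); state()
cv2.imwrite("pics/w5.png",np.hstack([a,cv2.resize(b[100:300,280:480],(480,480))])[:,:,::-1][:, 0:]); 
im=cv2.imread("pics/w5.png"); cv2.imwrite("pics/w5.png",cv2.resize(im,(800,343)))
E
```

```text
5.0 [ 0.6488 -0.1725  0.1631] q [-0.26  0.58  0.43  1.4   0.    2.04] xaz 48.0 level [ 1.5  -0.84  0.  ] F [-0.1  0.4  0.9] w 15.2
5.1 [ 0.6487 -0.1725  0.1629] q [-0.26  0.58  0.43  1.4   0.    2.04] xaz 48.0 level [ 1.49 -0.83 -0.  ] F [ 0.  -0.2 -0. ] w 15.1
```

View pics/w5.png

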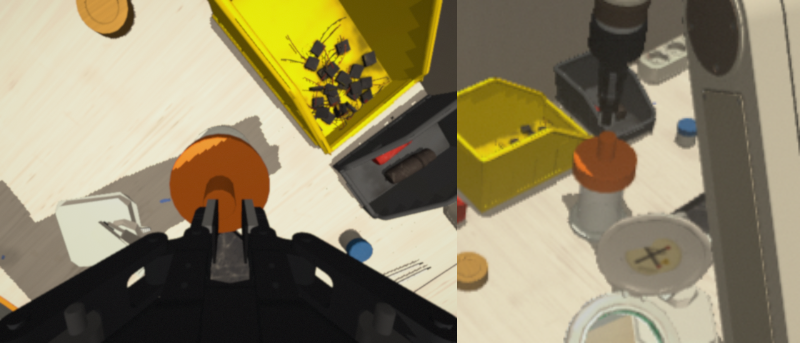

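```bash
python3 - <<'E'
from h import *
t,M=tool()
for dz in(0,-.01,-.019): print("tool axis pt",dz,proj("wrist",t+M@np.array([0,0,dz])))
im=camera("wrist"); m=masks_of("cap","wrist")[0]["pixels"]
h=cv2.cvtColor(im,cv2.COLOR_RGB2HSV); m2=((h[...,0]<16)|(h[...,0]>170))&(h[...,1]>130)&(h[...,2]>50)
n,l,s,c=cv2.connectedComponentsWithStats(m2.astype(np.uint8)); i=1+s[1:,4].argmax(); print(s[i],c[i])
for z in(0.177,.157,.137): print(z,proj("wrist",(.6405,-.169,z)))
# plate: least-squares fit x,y,z to upper contour points
from scipy.optimize import least_squares
P=np.array([[ (l[:,x]==i).argmax(), x] for x in range(s[i][0]+6,s[i][0]+s[i][2]-6)])
Q=[(l[y]==i).argmax() for y in range(s[i][1]+10,s[i][1]+90)]
pts=[(x,y) for y,x in P]+[(q,y) for q,y in zip(Q,range(s[i][1]+10,s[i][1]+90))]
th=np.linspace(0,2*np.pi,400)
def res(v):
    c=np.array([proj("wrist",(v[0]+.047*np.cos(a),v[1]+.047*np.sin(a),v[2])) for a in th[::8]])
    (cx,cy),ax,an=cv2.fitEllipse(c.astype(np.float32)*1)
    return [np.hypot(x-cx,y-cy)-np.mean(ax)/2 for x,y in pts]
r=least_squares(res,[.6405,-.169,.137],x_scale=.01,diff_step=1e-2,loss="soft_l1");print(r.x,r.cost)
d=np.hstack([im[...,::-1]]);cv2.imwrite("pics/w6.png",d[200:420,200:460].repeat(3,0).repeat(3,1)[:600])
E
```

```text
tool axis pt 0 [321.9 267.7]
tool axis pt -0.01 [321.9 274.2]
tool axis pt -0.019 [321.8 280.7]
[  237   188   140   139 12506] [307.94682552 252.77274908]
0.177 [307.  281.8]
0.157 [307.6 268.9]
0.137 [308.1 258.2]
[ 0.63873732 -0.17075062  0.1377593 ] 40.58081579674547
```

View pics/w6.png

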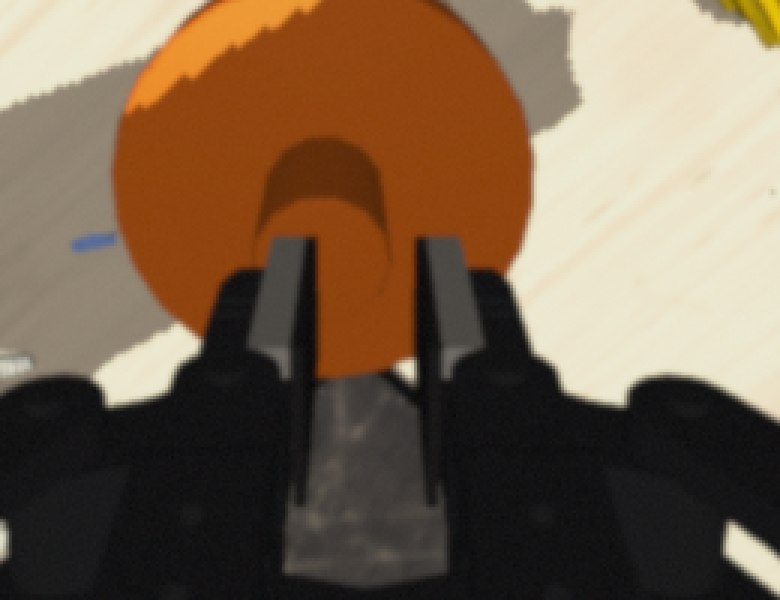

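```bash
python3 - <<'E'
from h import *
t,M=tool()
for d in(0,-.02,-.045): print(d,proj("scene",t+M@np.array([0,0,d])))
for z in(.177,.137): print("knob",z,proj("scene",(.6395,-.170,z)))
a=camera("scene")[130:230,310:430]; cv2.imwrite("pics/s7.png",cv2.resize(a[:,:,::-1],(720,600),interpolation=cv2.INTER_CUBIC))
E
```

```text
0 [365.8 180.8]
-0.02 [366.6 174.8]
-0.045 [367.6 167.2]
knob 0.177 [367.9 178.8]
knob 0.137 [366.4 190.9]
```

View pics/s7.png

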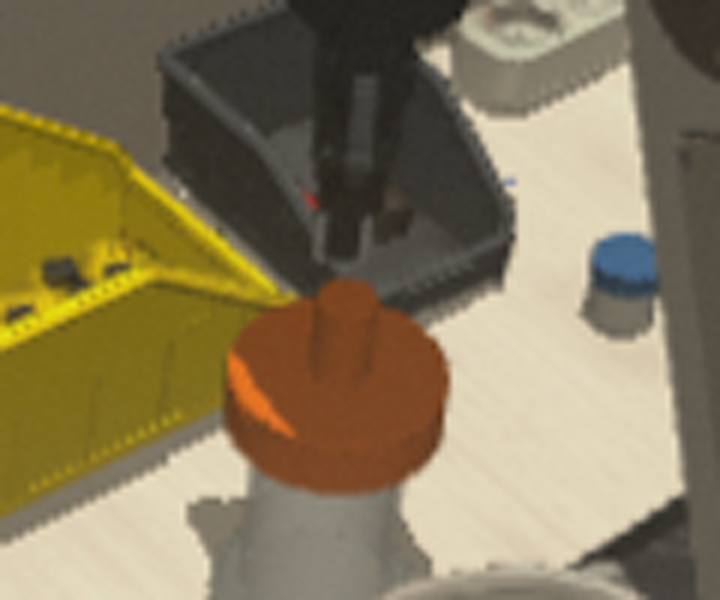

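The scene camera shows the finger tips still above the knob top: tips at (367,174), knob at (368,179). The visible tips sit about 25–40 mm behind the reported TCP, so I'll reopen, level, recentre and go lower in small steps.

Call:
{"method": "jog_arm", "body": {"deltas": [[[0, 0, 0, 1.5, -0.8, 0, 85], [-4, -8, 0, 0, 0, 0, 85], [0, 0, 0, 0, 0, 0, 85], [0, 0, 0, 0, 0, 0, 85], [0, 0, 0, 0, 0, 0, 85]]]}}

```text
clock: 5.75
eef_pos: [0.64, -0.1701, 0.1622]
tool_rot: [0.914, 0.406, -0.001, -0.001]
ft_force: [-0.6, -0.1, -0.4]
grip_width: 0.0845
```

Call:
{"method": "jog_arm", "body": {"deltas": [[[0, 0, 10, 0, 0, 0, 85], [0, 0, 10, 0, 0, 0, 85], [0, 0, 10, 0, 0, 0, 85]]]}}

```text
clock: 6.05
eef_pos: [0.6415, -0.1705, 0.1318]
tool_rot: [0.914, 0.406, 0.001, 0.0]
ft_force: [-0.7, 0.5, -0.5]
grip_width: 0.085
```

```bash
python3 - <<'E'
from h import *
state(); print(delta((.6395,-.170,.125)))
E
```

```text
6.05 [ 0.6415 -0.1705  0.1318] q [-0.26  0.6   0.39  1.36  0.    2.04] xaz 48.0 level [ 0.1  -0.09 -0.  ] F [-0.7  0.5 -0.5] w 85.0
[-1.  -1.8  6.8]
```

Call:
{"method": "jog_arm", "body": {"deltas": [[[-1, -2, 3, 0, 0, 0, 85], [0, 0, 0, 0, 0, 0, 20], [0, 0, 0, 0, 0, 0, 20], [0, 0, 0, 0, 0, 0, 20], [0, 0, 0, 0, 0, 0, 15]]]}}

```text
clock: 6.55
eef_pos: [0.6373, -0.1694, 0.1251]
tool_rot: [0.914, 0.406, -0.001, -0.001]
ft_force: [0.6, 0.4, -0.1]
grip_width: 0.028
```

Call:
{"method": "jog_arm", "body": {"deltas": [[[0, 0, 0, 0, 0, 0, 15], [0, 0, 0, 0, 0, 0, 15]]]}}

```text
clock: 6.75
eef_pos: [0.6377, -0.1696, 0.1258]
tool_rot: [0.914, 0.406, -0.001, -0.001]
ft_force: [0.0, -0.2, -1.2]
grip_width: 0.0232
```

Call:
{"method": "jog_arm", "body": {"deltas": [[[0, 0, 0, 0, 0, 0, 10], [0, 0, 0, 0, 0, 0, 10], [0, 0, 0, 0, 0, 0, 10]]]}}

```text
clock: 7.05
eef_pos: [0.6375, -0.1695, 0.1255]
tool_rot: [0.914, 0.406, -0.001, -0.001]
ft_force: [0.1, -0.9, 1.3]
grip_width: 0.0234
```

```bash
python3 - <<'E'
from h import *
state(); b=camera("scene")[130:230,310:430]; a=camera("wrist")[180:430,190:490]
cv2.imwrite("pics/s8.png",np.hstack([cv2.resize(a,(480,400)),cv2.resize(b,(320,267)) if 0 else cv2.resize(b,(320,400))])[:,:,::-1])
E
```

```text
7.05 [ 0.6375 -0.1695  0.1255] q [-0.26  0.6   0.37  1.35  0.    2.04] xaz 48.0 level [-0.14  0.04  0.  ] F [ 0.1 -0.9  1.3] w 23.4
```

View pics/s8.png

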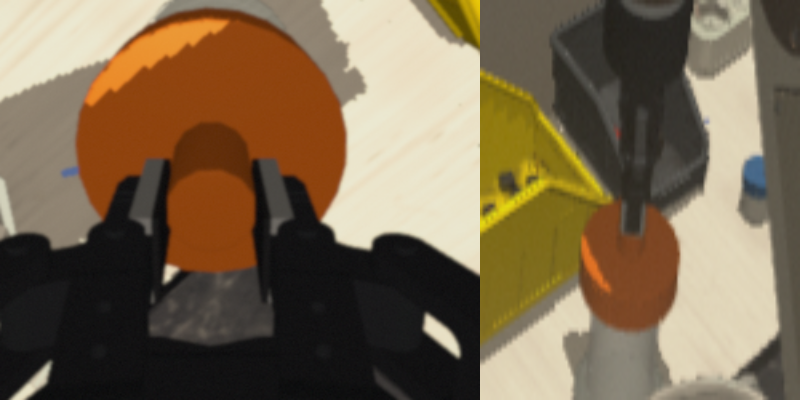

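The knob is held, but only by its upper half. I'll regrip 10 mm lower before pulling.

Call:
{"method": "jog_arm", "body": {"deltas": [[[0, 0, 0, 0, 0, 0, 40], [0, 0, 0, 0, 0, 0, 40], [1, 0, 6, 0, 0, 0, 40], [0, 0, 5, 0, 0, 0, 40], [0, 0, 0, 0, 0, 0, 10]]]}}

```text
clock: 7.65
eef_pos: [0.6387, -0.1687, 0.1142]
tool_rot: [0.914, 0.406, -0.0, -0.001]
ft_force: [1.1, 0.1, 0.6]
grip_width: 0.0268
```

Call:
{"method": "jog_arm", "body": {"deltas": [[[0, 0, 0, 0, 0, 0, 10], [0, 0, 0, 0, 0, 0, 10], [0, 0, 0, 0, 0, 0, 10], [0, 0, 0, 0, 0, 0, 10]]]}}

```text
clock: 8.05
eef_pos: [0.6389, -0.1688, 0.1145]
tool_rot: [0.914, 0.407, -0.0, -0.0]
ft_force: [-0.4, -0.7, 0.6]
grip_width: 0.024
```

Call:
{"method": "jog_arm", "body": {"deltas": [[[0, 0, -8, 0, 0, 0, 10], [0, 0, -8, 0, 0, 0, 10], [0, 0, -10, 0, 0, 0, 10], [0, 0, -15, 0, 0, 0, 10], [0, 0, -15, 0, 0, 0, 10]]]}}

```text
clock: 8.55
eef_pos: [0.6379, -0.1689, 0.1688]
tool_rot: [0.914, 0.406, -0.003, -0.002]
ft_force: [0.7, -0.2, -1.2]
grip_width: 0.0239
```

```bash
python3 - <<'E'
from h import *
state(); b=camera("scene")[130:230,310:430]; a=camera("wrist")
cv2.imwrite("pics/s9.png",np.hstack([cv2.resize(a,(480,360)),cv2.resize(b,(320,360))])[:,:,::-1])
E
```

```text
8.55 [ 0.6379 -0.1689  0.1688] q [-0.26  0.59  0.46  1.45  0.    2.05] xaz 48.0 level [-0.35  0.17 -0.  ] F [ 0.7 -0.2 -1.2] w 23.9
```

View pics/s9.png

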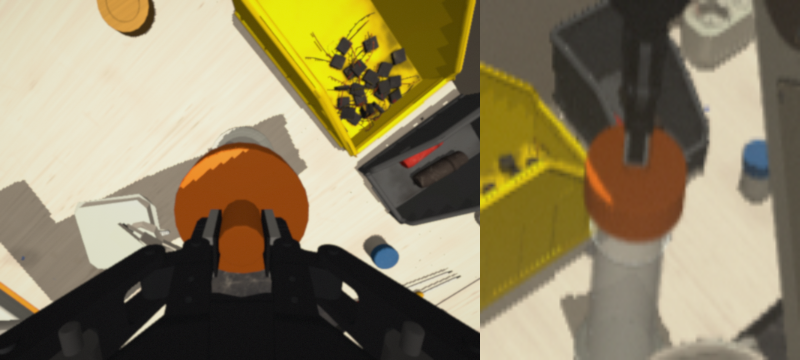

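The cap is off and held (width 23.9 mm, skirt clear of the tube). Carrying it to the tray.

Call:
{"method": "jog_arm", "body": {"deltas": [[[0, 0, -25, 0, 0, 0, 10], [0, 0, -20, 0, 0, 0, 10], [-35, 6, 0, 0, 0, 0, 10], [-35, 6, 0, 0, 0, 0, 10], [-35, 6, 0, 0, 0, 0, 10]]]}}

```text
clock: 9.15
eef_pos: [0.5849, -0.2562, 0.2191]
tool_rot: [0.912, 0.411, 0.002, 0.0]
ft_force: [0.5, -0.6, -1.5]
grip_width: 0.0244
```

Call:
{"method": "jog_arm", "body": {"deltas": [[[-35, 6, 0, 0, 0, 0, 10], [-35, 6, 0, 0, 0, 0, 10], [-35, 6, 0, 0, 0, 0, 10], [-30, 6, 0, 0, 0, 0, 10], [0, 0, 0, 0, 0, 0, 10]]]}}

```text
clock: 9.65
eef_pos: [0.5079, -0.3806, 0.22]
tool_rot: [0.912, 0.409, 0.002, 0.001]
ft_force: [-0.3, 0.0, -1.7]
grip_width: 0.024
```

```bash
python3 - <<'E'
from h import *
state(); camera("wrist"); camera("top")
for n in("wrist","top"):
    for d in masks_of("tray",n): 
        c,_=cv2.findContours(d["pixels"].astype(np.uint8),cv2.RETR_EXTERNAL,cv2.CHAIN_APPROX_NONE); q=cv2.boxPoints(cv2.minAreaRect(max(c,key=cv2.contourArea)))
        print(n,d["conf"],d["at"],ray(n,d["at"],.017),[ray(n,p,.017)[:2] for p in q])
print(delta((.498,-.389,.04)))
E
```

```text
9.65 [ 0.5079 -0.3806  0.22  ] q [-0.64  0.51  0.47  1.52  0.    1.65] xaz 48.3 level [ 0.25 -0.16 -0.  ] F [-0.3  0.  -1.7] w 24.0
wrist 0.91 [290.0, 173.9] [ 0.5079 -0.3257  0.017 ] [array([ 0.4088, -0.2519]), array([ 0.5753, -0.251 ]), array([ 0.5989, -0.5011]), array([ 0.4102, -0.5265])]
top 0.68 [468.3, 312.7] [ 0.4798 -0.3594  0.017 ] [array([ 0.4047, -0.2594]), array([ 0.5734, -0.2536]), array([ 0.5949, -0.5178]), array([ 0.426 , -0.5161])]
[-18.8  -2.  179.9]
```

Call:
{"method": "jog_arm", "body": {"deltas": [[[-14, -2, 40, 0.2, -0.1, 0, 10], [0, 0, 45, 0, 0, 0, 10], [0, 0, 45, 0, 0, 0, 10], [0, 0, 40, 0, 0, 0, 10], [0, 0, 0, 0, 0, 0, 10]]]}}

```text
clock: 10.35
eef_pos: [0.5084, -0.3801, 0.0487]
tool_rot: [0.909, 0.418, 0.004, 0.003]
ft_force: [-0.5, 0.8, -2.3]
grip_width: 0.024
```

```bash
python3 - <<'E'
from h import *
state(); print(delta((.5,-.388,.012)))
E
```

```text
10.35 [ 0.5084 -0.3801  0.0487] q [-0.64  0.59  0.14  1.12  0.    1.64] xaz 49.4 level [ 0.55 -0.3   0.  ] F [-0.5  0.8 -2.3] w 24.0
[-11.6  -1.6  36.6]
```

Call:
{"method": "jog_arm", "body": {"deltas": [[[-6, -2, 15, 0.5, -0.3, 0, 10], [-4, 0, 10, 0, 0, 0, 10], [0, 0, 6, 0, 0, 0, 10], [0, 0, 3, 0, 0, 0, 10], [0, 0, 0, 0, 0, 0, 10]]]}}

```text
clock: 10.85
eef_pos: [0.5058, -0.388, 0.0192]
tool_rot: [0.908, 0.419, 0.002, 0.005]
ft_force: [-0.1, 0.1, -0.1]
grip_width: 0.0236
```

Call:
{"method": "jog_arm", "body": {"deltas": [[[0, 0, 2, 0, 0, 0, 10], [0, 0, 0, 0, 0, 0, 10]]]}}

```text
clock: 11.05
eef_pos: [0.5069, -0.3891, 0.019]
tool_rot: [0.908, 0.419, 0.003, 0.006]
ft_force: [-0.8, 0.7, -1.1]
grip_width: 0.0239
```

Call:
{"method": "jog_arm", "body": {"deltas": [[[0, 0, 4, 0, 0, 0, 10], [0, 0, 4, 0, 0, 0, 10], [0, 0, 0, 0, 0, 0, 10]]]}}

```text
clock: 11.35
eef_pos: [0.5077, -0.3898, 0.0116]
tool_rot: [0.908, 0.419, 0.004, 0.007]
ft_force: [0.2, 0.3, -1.6]
grip_width: 0.0241
```

Call:
{"method": "jog_arm", "body": {"deltas": [[[0, 0, 4, 0, 0, 0, 10], [0, 0, 0, 0, 0, 0, 10]]]}}

```text
clock: 11.55
eef_pos: [0.5087, -0.3905, 0.0093]
tool_rot: [0.908, 0.419, 0.004, 0.009]
ft_force: [-1.3, 1.1, -0.6]
grip_width: 0.0242
```

Call:
{"method": "jog_arm", "body": {"deltas": [[[0, 0, 0, 0, 0, 0, 60], [0, 0, 0, 0, 0, 0, 85], [0, 0, -10, 0, 0, 0, 85], [0, 0, -40, 0, 0, 0, 85], [0, 0, -45, 0, 0, 0, 85]]]}}

```text
clock: 12.05
eef_pos: [0.5028, -0.386, 0.0991]
tool_rot: [0.908, 0.419, 0.001, 0.002]
ft_force: [0.7, -0.7, 0.9]
grip_width: 0.085
```

Call:
{"method": "jog_arm", "body": {"deltas": [[[0, 0, -45, 0, 0, 0, 85], [0, 0, -45, 0, 0, 0, 85], [0, 0, -20, 0, 0, 0, 85], [0, 0, 0, 0, 0, 0, 85]]]}}

```text
clock: 12.45
eef_pos: [0.5048, -0.3875, 0.2239]
tool_rot: [0.908, 0.419, 0.004, 0.008]
ft_force: [1.0, -0.4, 0.1]
grip_width: 0.0851
```

```bash
python3 - <<'E'
from h import *
state(); camera("wrist")
for d in masks_of("cap","wrist"): print("cap",d["conf"],d["at"],ray("wrist",circ(d["pixels"])[0],.031))
a=camera("top")
for t,z in (("ring_0",.018),("follower",.022),("magazine",.13)):
    for d in masks_of(t,"top"):
        c,_=circ(d["pixels"]); print(t,round(d["conf"],2),c.round(1),ray("top",c,z),np.median(a[d["pixels"]],0))
E
```

```text
12.45 [ 0.5048 -0.3875  0.2239] q [-0.65  0.5   0.46  1.51 -0.    1.62] xaz 49.6 level [ 1.08 -0.05 -0.  ] F [ 1.  -0.4  0.1] w 85.1
cap 0.93 [324.6, 208.1] [ 0.5067 -0.3876  0.031 ]
ring_0 0.87 [266.5 211.6] [0.665  0.1759 0.018 ] [177. 172. 166.]
ring_0 0.79 [201.4 290.3] [0.4426 0.3045 0.018 ] [129.  71. 150.]
ring_0 0.77 [247.6 291.4] [0.456  0.1898 0.018 ] [190. 185. 179.]
ring_0 0.7 [226.2 243.7] [0.5677 0.264  0.018 ] [179. 174. 168.]
ring_0 0.7 [232.2 159.3] [0.793  0.2886 0.018 ] [ 63. 141.  73.]
follower 0.62 [310.9 219.3] [0.6596 0.0592 0.022 ] [194. 149.  81.]
magazine 0.76 [402.1 236.4] [ 0.6237 -0.1602  0.13  ] [166. 165. 157.]
```

The cap lies at the tray centre. Moving to the ring side, around the lamp.

Call:
{"method": "jog_arm", "body": {"deltas": [[[43, -6, 0, 1, 0, 0, 85], [43, -6, 0, 0, 0, 0, 85], [43, -6, 0, 0, 0, 0, 85], [43, -6, 0, 0, 0, 0, 85], [43, -6, 0, 0, 0, 0, 85]]]}}

```text
clock: 13.25
eef_pos: [0.6157, -0.2026, 0.2059]
tool_rot: [0.911, 0.413, -0.009, -0.012]
ft_force: [1.0, -0.5, 0.8]
grip_width: 0.0852
```

Call:
{"method": "jog_arm", "body": {"deltas": [[[38, -28, 0, 0, 0, 0, 85], [38, -28, 0, 0, 0, 0, 85], [38, -28, 0, 0, 0, 0, 85], [38, -28, 0, 0, 0, 0, 85], [38, -28, 0, 0, 0, 0, 85]]]}}

```text
clock: 13.75
eef_pos: [0.6338, 0.0412, 0.1958]
tool_rot: [0.911, 0.412, -0.017, -0.016]
ft_force: [0.9, -0.6, -0.3]
grip_width: 0.085
```

Call:
{"method": "jog_arm", "body": {"deltas": [[[38, -28, 0, 0, 0, 0, 85], [38, -28, 0, 0, 0, 0, 85], [20, -28, 0, 0, 0, 0, 85], [0, 0, 0, 0, 0, 0, 85]]]}}

```text
clock: 14.15
eef_pos: [0.6296, 0.1807, 0.1885]
tool_rot: [0.909, 0.416, -0.024, -0.019]
ft_force: [0.4, 0.0, 0.3]
grip_width: 0.0849
```

```bash
cat >> h.py <<'E'
def look(zt=None):
    state(); a=camera("wrist")
    for t,z in (("ring_0",.018),("follower",.022)):
        for d in masks_of(t,"wrist"):
            c,A=circ(d["pixels"]); print(t,round(d["conf"],2),c.round(1),A,ray("wrist",c,z),np.median(a[d["pixels"]],0), "delta",delta([*ray("wrist",c,z)[:2],.05]))
E
python3 -c "
from h import *
look()"
```

```text
14.15 [0.6296 0.1807 0.1885] q [0.26 0.62 0.57 1.57 0.03 2.55] xaz 49.2 level [-3.06  1.59 -0.  ] F [0.4 0.  0.3] w 84.9
ring_0 0.9 [389.   15.9] 1818.5 [0.7846 0.2742 0.018 ] [ 49. 138.  63.] delta [179.   58.9 130.2]
ring_0 0.85 [237.4 179.8] 2431.0 [0.5737 0.2618 0.018 ] [173. 165. 154.] delta [ 31.1 -91.5 142.4]
ring_0 0.75 [359.  184.9] 2547.5 [0.6677 0.1738 0.018 ] [86. 82. 77.] delta [ 26.5  37.  135.9]
ring_0 0.66 [217.5 285.9] 1403.0 [0.4661 0.19   0.018 ] [157. 149. 140.] delta [ -93.6 -125.2  147.8]
ring_0 0.66 [136.4 225.1] 2270.5 [0.4498 0.3017 0.018 ] [109.  46. 126.] delta [ -20.2 -210.9  150.2]
follower 0.67 [420.5 266. ] 2410.0 [0.6629 0.0592 0.022 ] [176. 127.  54.] delta [-62.2 107.5 135.4]
```

Call:
{"method": "jog_arm", "body": {"deltas": [[[0, 0, 0, -3, 1.6, 0, 85], [13, 18, 0, 0, 0, 0, 85], [14, 19, 15, 0, 0, 0, 85], [0, 0, 35, 0, 0, 0, 85], [0, 0, 35, 0, 0, 0, 85]]]}}

```text
clock: 14.8
eef_pos: [0.6757, 0.1576, 0.1009]
tool_rot: [0.914, 0.406, -0.002, 0.002]
ft_force: [0.4, 0.7, -0.0]
grip_width: 0.085
```

```bash
python3 -c "
from h import *
look()"
```

```text
14.8 [0.6757 0.1576 0.1009] q [ 0.23  0.68  0.46  1.35 -0.    2.54] xaz 48.0 level [ 0.12  0.32 -0.  ] F [ 0.4  0.7 -0. ] w 85.0
ring_0 0.92 [120.4 338.5] 1466.0 [0.4691 0.2034 0.018 ] [158. 150. 140.] delta [ -99.2 -181.    47.8]
ring_0 0.74 [139.6 216.1] 4604.0 [0.5708 0.2632 0.018 ] [170. 162. 151.] delta [  13.3 -145.5   45.7]
ring_0 0.64 [ 23.2 278.3] 3010.5 [0.4547 0.2952 0.018 ] [106.  45. 122.] delta [ -40.7 -253.1   47.2]
ring_0 0.59 [297.1 218.3] 4158.5 [0.6629 0.1778 0.018 ] [94. 89. 84.] delta [ 11.5 -19.9  45. ]
ring_0 0.55 [321.8  12.5] 1652.5 [0.7725 0.2698 0.018 ] [ 54. 150.  69.] delta [ 1.532e+02 -1.000e-01  4.240e+01]
follower 0.93 [381.7 316.1] 3739.0 [0.6598 0.0664 0.022 ] [186. 135.  58.] delta [-75.2  51.8  49.3]
follower 0.45 [297.2 218.1] 4066.5 [0.6651 0.1791 0.022 ] [93. 89. 83.] delta [ 12.1 -19.7  48.4]
```

Call:
{"method": "jog_arm", "body": {"deltas": [[[11, -19, 10, 0, 0.3, 0, 85], [0, 0, 20, 0, 0, 0, 85], [0, 0, 20, 0, 0, 0, 85], [0, 0, 0, 0, 0, 0, 85]]]}}

```text
clock: 15.35
eef_pos: [0.6718, 0.1757, 0.0586]
tool_rot: [0.915, 0.404, 0.003, 0.001]
ft_force: [-0.6, -1.0, -0.6]
grip_width: 0.0848
```

```bash
python3 - <<'E'
from h import *
look(); a=camera("wrist"); cv2.imwrite("pics/w10.png",a[:,:,::-1])
E
```

```text
15.35 [0.6718 0.1757 0.0586] q [ 0.26  0.7   0.38  1.24 -0.    2.57] xaz 47.6 level [ 0.29 -0.27  0.  ] F [-0.6 -1.  -0.6] w 84.8
ring_0 0.97 [314.5 247. ] 5485.0 [0.6698 0.1788 0.018 ] [93. 88. 83.] delta [-1.1 -5.  11.8]
ring_0 0.8 [131.8 245.9] 6086.0 [0.5753 0.2667 0.018 ] [167. 159. 149.] delta [   0.2 -134.1   10.7]
ring_0 0.67 [126.5 427.4] 242.5 [0.4477 0.1693 0.018 ] [159. 151. 141.] delta [-157.8 -162.7    9. ]
ring_0 0.56 [343.8  12.6] 1820.5 [0.7815 0.2739 0.018 ] [ 52.  136.5  66. ] delta [144.5  13.4  13.3]
follower 0.76 [401.7 356.6] 3768.0 [0.6605 0.0696 0.022 ] [183. 132.  57.] delta [-88.3  61.6  11.7]
```

View pics/w10.png

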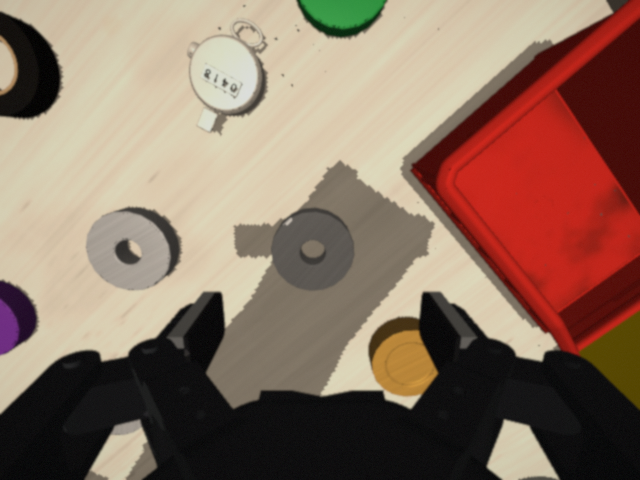

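The ring is at (313,249), centred between the open fingers and clear of the red bin. Lowering in steps until the tips reach the bench.

Call:
{"method": "jog_arm", "body": {"deltas": [[[-1, -5, 10, 0.3, -0.3, 0, 80], [0, 0, 12, 0, 0, 0, 80], [0, 0, 12, 0, 0, 0, 80], [0, 0, 8, 0, 0, 0, 80], [0, 0, 0, 0, 0, 0, 80]]]}}

```text
clock: 16.05
eef_pos: [0.6712, 0.1796, 0.019]
tool_rot: [0.915, 0.404, 0.004, 0.001]
ft_force: [1.0, -0.4, 0.1]
grip_width: 0.08
```

Call:
{"method": "jog_arm", "body": {"deltas": [[[0, 0, 6, 0, 0, 0, 80], [0, 0, 6, 0, 0, 0, 80], [0, 0, 0, 0, 0, 0, 80]]]}}

```text
clock: 16.35
eef_pos: [0.6708, 0.1795, 0.0051]
tool_rot: [0.915, 0.404, 0.004, 0.001]
ft_force: [0.7, -0.1, -0.8]
grip_width: 0.08
```

```bash
python3 -c "
from h import *
look()"
```

```text
16.35 [0.6708 0.1795 0.0051] q [ 0.26  0.74  0.31  1.13 -0.    2.57] xaz 47.6 level [ 0.23 -0.35  0.  ] F [ 0.7 -0.1 -0.8] w 80.0
ring_0 0.97 [112.7 462.4] 815.5 [0.4826 0.1753 0.018 ] [58.  55.5 51. ] delta [-130.1 -136.4  -45.5]
ring_0 0.57 [318.6 278.7] 8741.0 [0.6688 0.1794 0.018 ] [95. 90. 84.] delta [ -1.6  -1.6 -43.9]
ring_0 0.57 [ 86.2 277. ] 10050.5 [0.5757 0.2661 0.018 ] [167. 158. 148.] delta [  -0.3 -128.8  -44.5]
follower 0.68 [407.5 383.9] 958.5 [0.6635 0.0957 0.022 ] [70. 51. 22.] delta [-67.3  50.8 -43.8]
```

Call:
{"method": "jog_arm", "body": {"deltas": [[[-1, -1, 5, 0.2, -0.3, 0, 80], [0, 0, 5, 0, 0, 0, 80], [0, 0, 5, 0, 0, 0, 80], [0, 0, 0, 0, 0, 0, 80]]]}}

```text
clock: 16.9
eef_pos: [0.6713, 0.1799, -0.0084]
tool_rot: [0.915, 0.404, 0.003, 0.0]
ft_force: [-0.4, -0.3, -0.1]
grip_width: 0.0801
```

Call:
{"method": "jog_arm", "body": {"deltas": [[[0, 0, 4, 0, 0, 0, 80], [0, 0, 0, 0, 0, 0, 80]]]}}

```text
clock: 17.1
eef_pos: [0.6711, 0.1799, -0.0131]
tool_rot: [0.915, 0.404, 0.002, 0.0]
ft_force: [0.1, -0.4, -0.5]
grip_width: 0.0797
```

Call:
{"method": "jog_arm", "body": {"deltas": [[[0, 0, 4, 0, 0, 0, 80], [0, 0, 0, 0, 0, 0, 80]]]}}

```text
clock: 17.3
eef_pos: [0.6712, 0.1799, -0.0174]
tool_rot: [0.915, 0.404, 0.002, 0.0]
ft_force: [0.3, -0.6, -0.5]
grip_width: 0.0797
```

Call:
{"method": "jog_arm", "body": {"deltas": [[[0, 0, 4, 0, 0, 0, 80], [0, 0, 0, 0, 0, 0, 80]]]}}

```text
clock: 17.5
eef_pos: [0.6712, 0.1799, -0.0216]
tool_rot: [0.915, 0.404, 0.002, 0.0]
ft_force: [0.1, -0.5, -0.4]
grip_width: 0.0798
```

Call:
{"method": "jog_arm", "body": {"deltas": [[[0, 0, 4, 0, 0, 0, 80], [0, 0, 0, 0, 0, 0, 80]]]}}

```text
clock: 17.7
eef_pos: [0.6713, 0.1799, -0.0259]
tool_rot: [0.915, 0.404, 0.003, 0.0]
ft_force: [-0.5, -0.3, -0.7]
grip_width: 0.0799
```

Call:
{"method": "jog_arm", "body": {"deltas": [[[0, 0, 3, 0, 0, 0, 80], [0, 0, 0, 0, 0, 0, 80]]]}}

```text
clock: 17.9
eef_pos: [0.6714, 0.1799, -0.0292]
tool_rot: [0.915, 0.404, 0.003, 0.0]
ft_force: [-0.7, -0.4, -0.9]
grip_width: 0.0802
```

```bash
python3 - <<'E'
from h import *
look(); b=camera("scene");a=camera("wrist")
cv2.imwrite("pics/w11.png",np.hstack([cv2.resize(a,(480,360)),cv2.resize(b[230:330,190:290],(320,360))])[:,:,::-1])
E
```

```text
17.9 [ 0.6714  0.1799 -0.0292] q [0.26 0.77 0.28 1.07 0.   2.57] xaz 47.6 level [ 0.15 -0.25  0.  ] F [-0.7 -0.4 -0.9] w 80.2
ring_0 0.85 [ 50.  305.8] 11843.5 [0.5819 0.2619 0.018 ] [155. 147. 138.] delta [   0.2 -121.4  -79. ]
ring_0 0.79 [318.3 308.7] 13194.0 [0.6693 0.1799 0.018 ] [90. 86. 80.] delta [ -1.5  -1.5 -78.6]
follower 0.65 [500.7 452.9] 1576.5 [0.6842 0.0608 0.022 ] [169. 122.  52.] delta [-79.5  89.7 -78.5]
```

View pics/w11.png

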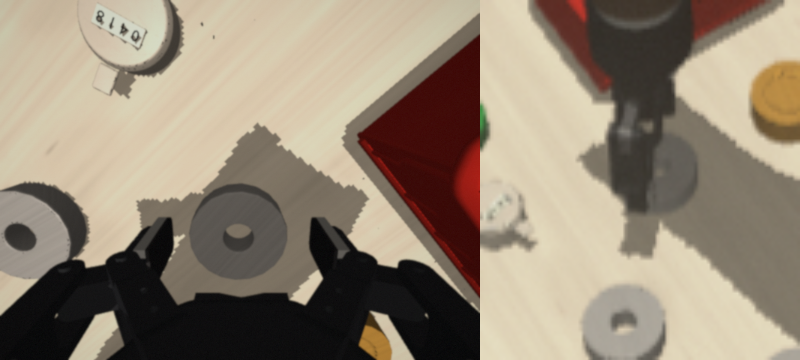

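The finger tips are still about 9 mm above the ring top, judging by apparent size. So the tips sit about 50 mm behind the reported TCP. I'll go 14 mm lower and close.

Call:
{"method": "jog_arm", "body": {"deltas": [[[-1, -1, 5, 0, 0, 0, 80], [0, 0, 5, 0, 0, 0, 80], [0, 0, 4, 0, 0, 0, 80], [0, 0, 0, 0, 0, 0, 80]]]}}

```text
clock: 18.55
eef_pos: [0.6705, 0.1801, -0.0434]
tool_rot: [0.915, 0.404, 0.003, 0.0]
ft_force: [-0.6, 0.2, -0.3]
grip_width: 0.0801
```

Call:
{"method": "jog_arm", "body": {"deltas": [[[0, 0, 0, 0, 0, 0, 50], [0, 0, 0, 0, 0, 0, 50], [0, 0, 0, 0, 0, 0, 50], [0, 0, 0, 0, 0, 0, 50]]]}}

```text
clock: 18.95
eef_pos: [0.6711, 0.1809, -0.0412]
tool_rot: [0.915, 0.404, 0.004, 0.0]
ft_force: [-0.3, -0.2, -1.8]
grip_width: 0.0579
```

```bash
python3 - <<'E'
from h import *
look()
E
```

```text
18.95 [ 0.6711  0.1809 -0.0412] q [0.26 0.78 0.26 1.04 0.   2.57] xaz 47.7 level [ 0.2  -0.45  0.  ] F [-0.3 -0.2 -1.8] w 57.9
ring_0 0.96 [ 42.8 320.5] 11281.0 [0.5863 0.2576 0.018 ] [156. 148. 138.] delta [   0.5 -113.9  -92. ]
ring_0 0.67 [321.3 322.2] 15162.5 [0.6697 0.1802 0.018 ] [91. 87. 81.] delta [ -0.6  -0.1 -91.6]
follower 0.89 [483.3 446.2] 2100.5 [0.6829 0.0872 0.022 ] [67. 48. 21.] delta [-60.4  72.3 -91.8]
```

Ring gripped. Lifting and carrying it to the tube.

Call:
{"method": "jog_arm", "body": {"deltas": [[[0, 0, -15, 0.2, -0.4, 0, 50], [0, 0, -40, 0, 0, 0, 50], [0, 0, -45, 0, 0, 0, 50], [0, 0, -45, 0, 0, 0, 50], [0, 0, -30, 0, 0, 0, 50]]]}}

```text
clock: 19.6
eef_pos: [0.664, 0.1786, 0.1265]
tool_rot: [0.915, 0.404, -0.012, -0.002]
ft_force: [1.0, 0.0, -1.0]
grip_width: 0.0581
```

Call:
{"method": "jog_arm", "body": {"deltas": [[[-30, 23, 0, 0, 0, 0, 50], [-35, 26, 0, 0, 0, 0, 50], [-35, 26, 0, 0, 0, 0, 50], [-35, 26, 0, 0, 0, 0, 50], [-35, 26, 0, 0, 0, 0, 50]]]}}

```text
clock: 20.1
eef_pos: [0.6484, -0.0301, 0.1336]
tool_rot: [0.912, 0.41, -0.005, -0.001]
ft_force: [1.1, 0.7, -2.5]
grip_width: 0.0577
```

Call:
{"method": "jog_arm", "body": {"deltas": [[[-35, 26, 0, 0, 0, 0, 50], [-35, 26, 0, 0, 0, 0, 50], [-25, 20, 0, 0, 0, 0, 50], [0, 0, 0, 0, 0, 0, 50], [0, 0, 0, 0, 0, 0, 50]]]}}

```text
clock: 20.6
eef_pos: [0.6352, -0.1613, 0.1312]
tool_rot: [0.914, 0.405, -0.007, -0.001]
ft_force: [0.1, 0.4, -3.4]
grip_width: 0.058
```

```bash
python3 - <<'E'
from h import *
state(); camera("wrist")
for t in ("ring_0","magazine"):
    for d in masks_of(t,"wrist"): print(t,d["conf"],circ(d["pixels"]),ray("wrist",circ(d["pixels"])[0],.13))
print(delta((.638,-.169,.1)))
E
```

```text
20.6 [ 0.6352 -0.1613  0.1312] q [-0.25  0.6   0.38  1.37 -0.01  2.06] xaz 47.8 level [-0.47  0.65  0.  ] F [ 0.1  0.4 -3.4] w 58.0
ring_0 0.98 (array([321.37539673, 322.16311646]), 15390.5) [ 0.6106 -0.1872  0.13  ]
magazine 0.62 (array([337.65594482, 234.9147644 ]), 8135.5) [ 0.6554 -0.1511  0.13  ]
[-5.2  8.3 31.5]
```

Call:
{"method": "jog_arm", "body": {"deltas": [[[-5, 8, 0, -0.5, 0.6, 0, 50], [0, 0, 10, 0, 0, 0, 50], [0, 0, 0, 0, 0, 0, 50]]]}}

```text
clock: 21.05
eef_pos: [0.6393, -0.1657, 0.1206]
tool_rot: [0.912, 0.409, 0.0, 0.001]
ft_force: [-0.9, -0.1, -3.0]
grip_width: 0.058
```

```bash
python3 - <<'E'
from h import *
state(); print(delta((.638,-.169,.087)))
E
```

```text
21.05 [ 0.6393 -0.1657  0.1206] q [-0.25  0.6   0.36  1.33 -0.    2.04] xaz 48.3 level [ 0.08 -0.02 -0.  ] F [-0.9 -0.1 -3. ] w 58.0
[-3.3  1.2 33.6]
```

Call:
{"method": "jog_arm", "body": {"deltas": [[[-3, 1, 8, 0, 0, 0, 50], [0, 0, 8, 0, 0, 0, 50], [0, 0, 5, 0, 0, 0, 50], [0, 0, 0, 0, 0, 0, 50]]]}}

```text
clock: 21.45
eef_pos: [0.6374, -0.1674, 0.0968]
tool_rot: [0.912, 0.41, -0.0, -0.0]
ft_force: [-0.1, 0.7, -2.1]
grip_width: 0.058
```

```bash
python3 - <<'E'
from h import *
state(); print(delta((.638,-.169,.085)))
E
```

```text
21.45 [ 0.6374 -0.1674  0.0968] q [-0.26  0.61  0.31  1.28 -0.    2.04] xaz 48.4 level [-0.02  0.03 -0.  ] F [-0.1  0.7 -2.1] w 58.0
[-0.8  1.5 11.8]
```

Aligned to within 2 mm. Lowering into the funnel while watching the force.

Call:
{"method": "jog_arm", "body": {"deltas": [[[-1, 1, 5, 0, 0, 0, 50], [0, 0, 3, 0, 0, 0, 50], [0, 0, 0, 0, 0, 0, 50]]]}}

```text
clock: 21.75
eef_pos: [0.6384, -0.1692, 0.0906]
tool_rot: [0.912, 0.41, 0.001, 0.001]
ft_force: [-0.5, -0.2, -1.9]
grip_width: 0.058
```

Call:
{"method": "jog_arm", "body": {"deltas": [[[0, 0, 3, 0, 0, 0, 50], [0, 0, 0, 0, 0, 0, 50]]]}}

```text
clock: 21.95
eef_pos: [0.6393, -0.1696, 0.0909]
tool_rot: [0.912, 0.41, 0.002, 0.002]
ft_force: [0.5, 0.6, -2.0]
grip_width: 0.0581
```

```bash
python3 - <<'E'
from h import *
state(); print(delta((.638,-.169,.085)))
E
```

```text
21.95 [ 0.6393 -0.1696  0.0909] q [-0.26  0.61  0.3   1.26  0.    2.04] xaz 48.4 level [ 0.32 -0.17  0.  ] F [ 0.5  0.6 -2. ] w 58.1
[-0.4 -1.4  5.9]
```

Call:
{"method": "jog_arm", "body": {"deltas": [[[0, -1, 3, 0.3, -0.2, 0, 50], [0, 0, 3, 0, 0, 0, 50], [0, 0, 0, 0, 0, 0, 50]]]}}

```text
clock: 22.25
eef_pos: [0.6413, -0.1701, 0.0904]
tool_rot: [0.912, 0.41, 0.003, 0.003]
ft_force: [-0.1, -0.9, -2.1]
grip_width: 0.0581
```

Call:
{"method": "jog_arm", "body": {"deltas": [[[0, 0, 2, 0, 0, 0, 50], [0, 0, 0, 0, 0, 0, 50]]]}}

```text
clock: 22.45
eef_pos: [0.6424, -0.1705, 0.0898]
tool_rot: [0.912, 0.41, 0.004, 0.004]
ft_force: [-0.2, 0.1, 0.3]
grip_width: 0.0579
```

Call:
{"method": "jog_arm", "body": {"deltas": [[[-2, -5, 8, 0.7, -0.4, 0, 50]]]}}

```text
clock: 22.55
eef_pos: [0.6426, -0.1706, 0.089]
tool_rot: [0.912, 0.41, 0.003, 0.005]
ft_force: [-6.6, 1.1, 47.3]
grip_width: 0.058
```

```bash
python3 - <<'E'
from h import *
state(); print(delta((.638,-.169,.085)))
E
```

```text
22.55 [ 0.6426 -0.1706  0.089 ] q [-0.26  0.61  0.3   1.25 -0.    2.04] xaz 48.4 level [ 0.71 -0.12  0.  ] F [-6.6  1.1 47.3] w 58.0
[-1.8 -4.5  3.9]
```

Contact at rim height (47 N). I'll back off and look at which part touches.

Call:
{"method": "jog_arm", "body": {"deltas": [[[-2, -4, -20, 0.7, -0.1, 0, 50], [0, 0, -10, 0, 0, 0, 50]]]}}

```text
clock: 22.75
eef_pos: [0.6381, -0.1693, 0.1194]
tool_rot: [0.912, 0.41, 0.0, 0.0]
ft_force: [0.6, -0.1, -2.6]
grip_width: 0.058
```

```bash
python3 - <<'E'
from h import *
state(); b=camera("scene"); a=camera("wrist")
cv2.imwrite("pics/w12.png",np.hstack([cv2.resize(b[150:250,320:420],(500,500),interpolation=cv2.INTER_CUBIC),cv2.resize(a[130:430,220:430],(300,500))])[:,:,::-1])
E
```

```text
22.75 [ 0.6381 -0.1693  0.1194] q [-0.26  0.6   0.36  1.33 -0.    2.04] xaz 48.4 level [ 0.02 -0.01  0.  ] F [ 0.6 -0.1 -2.6] w 58.0
```

View pics/w12.png

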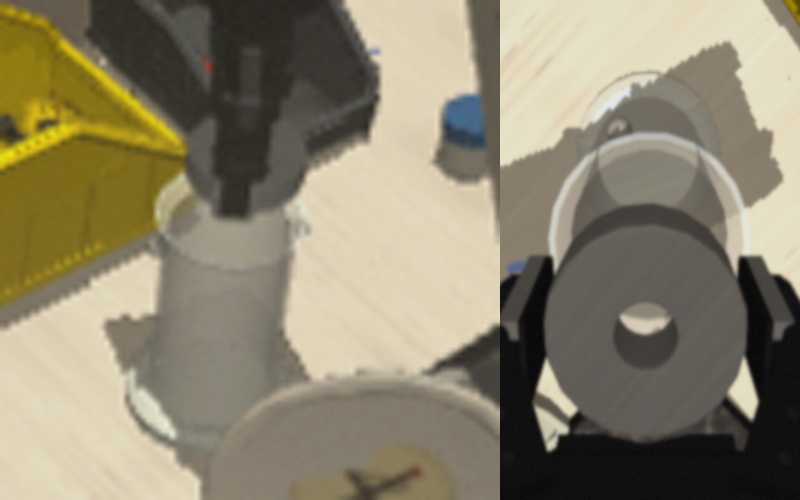

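The finger tips are flush with the ring's underside, so it was the tips that touched the rim. I'll set the ring down on clear bench and regrip it about 10 mm higher.

Call:
{"method": "jog_arm", "body": {"deltas": [[[0, 0, -20, 0, 0, 0, 50], [33, -28, 0, 0, 0, 0, 50], [33, -28, 0, 0, 0, 0, 50], [32, -28, 0, 0, 0, 0, 50]]]}}

```text
clock: 23.25
eef_pos: [0.6366, -0.0433, 0.1281]
tool_rot: [0.915, 0.404, -0.006, -0.003]
ft_force: [-0.1, 0.3, -2.4]
grip_width: 0.0582
```

Call:
{"method": "jog_arm", "body": {"deltas": [[[0, 0, 40, 0, 0, 0, 50], [0, 0, 45, 0, 0, 0, 50], [0, 0, 40, 0, 0, 0, 50], [0, 0, 20, 0, 0, 0, 50]]]}}

```text
clock: 23.65
eef_pos: [0.6335, -0.0337, -0.0256]
tool_rot: [0.912, 0.41, -0.007, -0.005]
ft_force: [-0.1, -1.0, -2.4]
grip_width: 0.0581
```

```bash
python3 - <<'E'
from h import *
state()
E
```

```text
23.65 [ 0.6335 -0.0337 -0.0256] q [-0.05  0.68  0.1   1.01  0.    2.24] xaz 48.4 level [-0.81  0.49 -0.  ] F [-0.1 -1.  -2.4] w 58.1
```

Call:
{"method": "jog_arm", "body": {"deltas": [[[0, 0, 8, -0.8, 0.5, 0, 50], [0, 0, 5, 0, 0, 0, 50]]]}}

```text
clock: 23.85
eef_pos: [0.6288, -0.0331, -0.0422]
tool_rot: [0.912, 0.41, -0.004, -0.002]
ft_force: [-21.7, 1.9, 72.0]
grip_width: 0.0582
```

```bash
python3 - <<'E'
from h import *
state()
E
```

```text
23.85 [ 0.6288 -0.0331 -0.0422] q [-0.05  0.68  0.06  0.95 -0.    2.24] xaz 48.4 level [-0.37  0.36  0.  ] F [-21.7   1.9  72. ] w 58.2
```

Call:
{"method": "jog_arm", "body": {"deltas": [[[0, 0, -2, -0.4, 0.3, 0, 50], [0, 0, 0, 0, 0, 0, 76], [0, 0, 0, 0, 0, 0, 76]]]}}

```text
clock: 24.15
eef_pos: [0.6271, -0.0327, -0.0414]
tool_rot: [0.912, 0.41, -0.001, -0.0]
ft_force: [-0.9, 0.0, -0.3]
grip_width: 0.0759
```

```bash
python3 - <<'E'
from h import *
look()
E
```

```text
24.15 [ 0.6271 -0.0327 -0.0414] q [-0.05  0.68  0.04  0.94 -0.    2.25] xaz 48.4 level [-0.07  0.15  0.  ] F [-0.9  0.  -0.3] w 75.9
ring_0 0.96 [323.2 320.6] 15429.5 [ 0.6275 -0.0331  0.018 ] [84. 80. 75.] delta [ -0.1   0.5 -91.6]
follower 0.64 [320.5  35.2] 11072.0 [0.6949 0.0439 0.022 ] [189. 137.  59.] delta [102.1  -0.4 -91.8]
```

Call:
{"method": "jog_arm", "body": {"deltas": [[[0, 0, -10, 0, 0, 0, 76], [0, 0, 0, 0, 0, 0, 50], [0, 0, 0, 0, 0, 0, 50], [0, 0, 0, 0, 0, 0, 50]]]}}

```text
clock: 24.7
eef_pos: [0.6275, -0.033, -0.031]
tool_rot: [0.912, 0.41, -0.002, -0.0]
ft_force: [-1.3, -0.9, -2.3]
grip_width: 0.0569
```

```bash
python3 - <<'E'
from h import *
state()
E
```

```text
24.7 [ 0.6275 -0.033  -0.031 ] q [-0.05  0.66  0.05  0.96 -0.    2.25] xaz 48.4 level [-0.09  0.16 -0.  ] F [-1.3 -0.9 -2.3] w 56.9
```

Call:
{"method": "jog_arm", "body": {"deltas": [[[0, 0, -30, 0, 0, 0, 50], [0, 0, -45, 0, 0, 0, 50], [0, 0, -45, 0, 0, 0, 50], [0, 0, -40, 0, 0, 0, 50]]]}}

```text
clock: 25.1
eef_pos: [0.6196, -0.0324, 0.1216]
tool_rot: [0.912, 0.41, -0.013, -0.006]
ft_force: [0.4, -0.3, -2.7]
grip_width: 0.057
```

Call:
{"method": "jog_arm", "body": {"deltas": [[[-31, 32, 0, 0, 0, 0, 50], [-31, 32, 0, 0, 0, 0, 50], [-30, 31, 0, 0, 0, 0, 50], [0, 0, 0, 0, 0, 0, 50]]]}}

```text
clock: 25.5
eef_pos: [0.6351, -0.1664, 0.1291]
tool_rot: [0.911, 0.413, -0.007, -0.002]
ft_force: [-0.0, 0.0, -2.3]
grip_width: 0.0568
```

```bash
python3 - <<'E'
from h import *
state(); print(delta((.638,-.169,.11)))
E
```

```text
25.5 [ 0.6351 -0.1664  0.1291] q [-0.25  0.6   0.38  1.37 -0.01  2.04] xaz 48.7 level [-0.57  0.62 -0.  ] F [-0.   0.  -2.3] w 56.8
[ 0.2  4.1 19.1]
```

Call:
{"method": "jog_arm", "body": {"deltas": [[[0, 4, 10, -0.6, 0.6, 0, 50], [0, 0, 6, 0, 0, 0, 50]]]}}

```text
clock: 25.7
eef_pos: [0.6377, -0.1707, 0.112]
tool_rot: [0.912, 0.411, 0.0, -0.0]
ft_force: [0.1, 0.7, -2.2]
grip_width: 0.0565
```

```bash
python3 - <<'E'
from h import *
state(); print(delta((.638,-.169,.095)))
E
```

```text
25.7 [ 0.6377 -0.1707  0.112 ] q [-0.26  0.6   0.34  1.31  0.    2.03] xaz 48.5 level [-0.01 -0.02  0.  ] F [ 0.1  0.7 -2.2] w 56.5
[ 1.5 -0.9 17. ]
```

Call:
{"method": "jog_arm", "body": {"deltas": [[[1, -1, 8, 0, 0, 0, 50], [0, 0, 9, 0, 0, 0, 50]]]}}

```text
clock: 25.9
eef_pos: [0.6386, -0.1681, 0.0943]
tool_rot: [0.911, 0.411, 0.001, -0.0]
ft_force: [8.2, -0.3, 8.3]
grip_width: 0.0571
```

```bash
python3 - <<'E'
from h import *
state(); print(delta((.638,-.169,.094)))
E
```

```text
25.9 [ 0.6386 -0.1681  0.0943] q [-0.26  0.61  0.31  1.27  0.    2.04] xaz 48.6 level [ 0.04 -0.12 -0.  ] F [ 8.2 -0.3  8.3] w 57.1
[-1.1  0.1  0.3]
```

Call:
{"method": "jog_arm", "body": {"deltas": [[[1, 1, 0, 0, 0, 0, 50], [0, 0, 0, 0, 0, 0, 80], [0, 0, 0, 0, 0, 0, 80], [0, 0, -20, 0, 0, 0, 80], [0, 0, -30, 0, 0, 0, 80]]]}}

```text
clock: 26.4
eef_pos: [0.636, -0.1638, 0.1388]
tool_rot: [0.911, 0.413, -0.004, -0.004]
ft_force: [1.3, 0.0, -0.3]
grip_width: 0.0798
```

```bash
python3 - <<'E'
from h import *
look(); a=camera("wrist"); cv2.imwrite("pics/w13.png",a[:,:,::-1])
for z in (.132,.03): print(proj("wrist",(.6395,-.169,z)))
for d in masks_of("magazine","wrist"): print(d["conf"],circ(d["pixels"]))
E
```

```text
26.4 [ 0.636  -0.1638  0.1388] q [-0.25  0.6   0.4   1.39  0.    2.04] xaz 48.8 level [-0.67  0.24 -0.  ] F [ 1.3  0.  -0.3] w 79.8
ring_0 0.66 [332.  263.6] 7051.0 [ 0.6181 -0.205   0.018 ] [89. 84. 79.] delta [-44.8   9.9  94.8]
[328.3 266.1]
[326.9 225.7]
0.59 (array([327.00857544, 253.22969055]), 13912.0)
```

```bash
python3 - <<'E'
from h import *
camera("wrist")
for t in ("ring_0","magazine"):
  for d in masks_of(t,"wrist"):
    c,_=cv2.findContours(d["pixels"].astype(np.uint8),cv2.RETR_EXTERNAL,cv2.CHAIN_APPROX_NONE); c=max(c,key=cv2.contourArea)
    print(t,d["conf"],cv2.fitEllipse(c),cv2.boundingRect(c))
th=np.linspace(0,6.28,60)
for r,z in ((.036,.132),(.03,.142),(.03,.135),(.03,.12),(.03,.03)):
    p=np.array([proj("wrist",(.6395+r*np.cos(a),-.169+r*np.sin(a),z)) for a in th],np.float32); print(r,z,cv2.fitEllipse(p))
E
```

```text
ring_0 0.65 ((329.5246276855469, 264.0875244140625), (92.54298400878906, 96.16102600097656), 53.438899993896484) (282, 217, 96, 95)
ring_0 0.3 ((329.6946105957031, 253.425537109375), (121.42916107177734, 152.4425506591797), 176.9196014404297) (268, 174, 126, 153)
magazine 0.75 ((329.74835205078125, 253.3755645751953), (121.66655731201172, 153.03176879882812), 177.34561157226562) (267, 174, 127, 153)
0.036 0.132 ((330.7393493652344, 263.4170837402344), (112.14093017578125, 119.6544189453125), 88.37726593017578)
0.03 0.142 ((330.9834289550781, 270.39508056640625), (97.56103515625, 104.6977767944336), 88.60899353027344)
0.03 0.135 ((330.78375244140625, 266.05084228515625), (94.58300018310547, 101.13175964355469), 88.62626647949219)
0.03 0.12 ((330.4093017578125, 257.674072265625), (88.82979583740234, 94.21571350097656), 88.09050750732422)
0.03 0.03 ((328.936279296875, 224.26556396484375), (64.89847564697266, 66.83387756347656), 87.23084259033203)
```

View pics/w13.png

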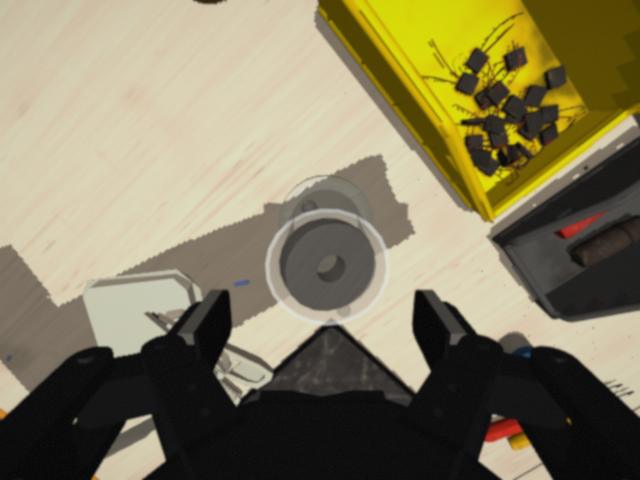

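The ring sits in the funnel with its top near rim height and is slightly jammed. I'll nudge it down gently from above with the fingers nearly closed.

Call:
{"method": "jog_arm", "body": {"deltas": [[[5, 2, -5, -0.7, 0.2, 0, 20], [0, 0, 0, 0, 0, 0, 20], [0, 0, 0, 0, 0, 0, 20], [0, 0, 0, 0, 0, 0, 20], [0, 0, 0, 0, 0, 0, 20]]]}}

```text
clock: 27.3
eef_pos: [0.6407, -0.1612, 0.1415]
tool_rot: [0.911, 0.413, -0.001, 0.0]
ft_force: [-0.5, 0.1, -0.4]
grip_width: 0.02
```

```bash
python3 - <<'E'
from h import *
state(); print(delta((.639,-.169,.1)))
E
```

```text
27.3 [ 0.6407 -0.1612  0.1415] q [-0.25  0.59  0.4   1.38 -0.    2.04] xaz 48.8 level [-0.02  0.08  0.  ] F [-0.5  0.1 -0.4] w 20.0
[-6.9  3.8 41.5]
```

Call:
{"method": "jog_arm", "body": {"deltas": [[[-7, 4, 20, 0, 0, 0, 20], [0, 0, 15, 0, 0, 0, 20], [0, 0, 6, 0, 0, 0, 20]]]}}

```text
clock: 27.6
eef_pos: [0.6406, -0.1698, 0.1013]
tool_rot: [0.911, 0.413, 0.001, 0.002]
ft_force: [0.3, 0.2, 0.2]
grip_width: 0.0202
```

```bash
python3 - <<'E'
from h import *
state(); print(delta((.639,-.169,.09)))
E
```

```text
27.6 [ 0.6406 -0.1698  0.1013] q [-0.26  0.61  0.33  1.29 -0.    2.03] xaz 48.8 level [ 0.21 -0.03  0.  ] F [0.3 0.2 0.2] w 20.2
[-0.5 -1.7 11.3]
```

Call:
{"method": "jog_arm", "body": {"deltas": [[[-1, -2, 7, 0.2, 0, 0, 20]]]}}

```text
clock: 27.7
eef_pos: [0.6387, -0.1693, 0.0943]
tool_rot: [0.911, 0.413, 0.001, 0.0]
ft_force: [0.1, 0.0, 1.2]
grip_width: 0.0201
```

Call:
{"method": "jog_arm", "body": {"deltas": [[[0, 0, 4, 0, 0, 0, 20]]]}}

```text
clock: 27.8
eef_pos: [0.6381, -0.1692, 0.0896]
tool_rot: [0.911, 0.413, 0.0, -0.0]
ft_force: [-0.3, -0.8, -0.4]
grip_width: 0.0203
```

Call:
{"method": "jog_arm", "body": {"deltas": [[[0, 0, 4, 0, 0, 0, 20]]]}}

```text
clock: 27.9
eef_pos: [0.6384, -0.1692, 0.0857]
tool_rot: [0.911, 0.413, 0.0, -0.0]
ft_force: [0.1, -0.5, -0.1]
grip_width: 0.0204
```

Call:
{"method": "jog_arm", "body": {"deltas": [[[0, 0, 5, 0, 0, 0, 20]]]}}

```text
clock: 28.0
eef_pos: [0.6387, -0.1692, 0.0809]
tool_rot: [0.911, 0.413, 0.001, 0.0]
ft_force: [-0.4, 0.3, -0.2]
grip_width: 0.02
```

Call:
{"method": "jog_arm", "body": {"deltas": [[[0, 0, 4, 0, 0, 0, 20]]]}}

```text
clock: 28.1
eef_pos: [0.6389, -0.1692, 0.0767]
tool_rot: [0.911, 0.413, 0.001, 0.0]
ft_force: [-0.1, -0.5, -0.3]
grip_width: 0.0204
```

```bash
cat >> h.py <<'E'
def inmag():
    "top heights of rings seen in the tube, by apparent size and by row"
    a=camera("wrist"); m=camera_model("wrist")
    for d in masks_of("ring_0","wrist")+masks_of("follower","wrist"):
        c,A=circ(d["pixels"]); 
        zs=np.arange(.01,.16,.004); e=[np.hypot(*(c-proj("wrist",(.639,-.169,z)))) for z in zs]; i=int(np.argmin(e))
        print(round(d["conf"],2),c.round(1),A,"z by row",zs[i].round(3),"miss px",round(e[i],1),"bbox",cv2.boundingRect(d["pixels"].astype(np.uint8)),np.median(a[d["pixels"]],0))
E
python3 - <<'E'
from h import *
state(); inmag()
E
```

```text
28.1 [ 0.6389 -0.1692  0.0767] q [-0.26  0.62  0.29  1.23  0.    2.03] xaz 48.8 level [ 0.06 -0.07  0.  ] F [-0.1 -0.5 -0.3] w 20.4
0.87 [323.3 264. ] 2158.0 z by row 0.07 miss px 1.4 bbox (284, 245, 79, 41) [94. 90. 84.]
```

Call:
{"method": "jog_arm", "body": {"deltas": [[[0, 0, 5, 0, 0, 0, 20]]]}}

```text
clock: 28.35
eef_pos: [0.6395, -0.1693, 0.0726]
tool_rot: [0.911, 0.413, 0.001, 0.001]
ft_force: [0.9, 0.7, 0.8]
grip_width: 0.0199
```

Call:
{"method": "jog_arm", "body": {"deltas": [[[0, 0, 5, 0, 0, 0, 20]]]}}

```text
clock: 28.45
eef_pos: [0.6397, -0.1694, 0.0675]
tool_rot: [0.911, 0.413, 0.002, 0.001]
ft_force: [-0.1, -0.2, -0.5]
grip_width: 0.0205
```

Call:
{"method": "jog_arm", "body": {"deltas": [[[0, 0, 5, 0, 0, 0, 20]]]}}

```text
clock: 28.55
eef_pos: [0.6399, -0.1694, 0.0623]
tool_rot: [0.911, 0.413, 0.002, 0.001]
ft_force: [0.1, -0.4, 1.0]
grip_width: 0.0197
```

Call:
{"method": "jog_arm", "body": {"deltas": [[[0, 0, 5, 0, 0, 0, 20]]]}}

```text
clock: 28.65
eef_pos: [0.6398, -0.1694, 0.0568]
tool_rot: [0.911, 0.413, 0.002, 0.001]
ft_force: [-0.5, 0.3, 0.1]
grip_width: 0.0201
```

```bash
python3 - <<'E'
from h import *
state(); inmag()
E
```

```text
28.65 [ 0.6398 -0.1694  0.0568] q [-0.26  0.64  0.26  1.19  0.    2.03] xaz 48.8 level [ 0.18 -0.13  0.  ] F [-0.5  0.3  0.1] w 20.1
0.77 [322.4 277.6] 1715.0 z by row 0.07 miss px 1.6 bbox (284, 262, 79, 35) [95. 91. 85.]
```

```bash
python3 - <<'E'
from h import *
t,M=tool(); c=np.array([.6395,-.169,0])+.03*np.array([M[0,0],M[1,0],0])
for z in (.03,.05,.07,.09,.1,.11,.12,.13): print(z,proj("wrist",c+[0,0,z]))
E
```

```text
0.03 [321.7 207.7]
0.05 [321.8 214.2]
0.07 [321.8 222.2]
0.09 [321.9 232.2]
0.1 [321.9 238.2]
0.11 [321.9 245. ]
0.12 [322. 253.]
0.13 [322.  262.2]
```

```bash
python3 - <<'E'
from h import *
a=camera("wrist"); cv2.imwrite("pics/w14.png",a[:,:,::-1])
g=cv2.cvtColor(a,cv2.COLOR_RGB2GRAY)
print("col322",[(r,int(g[r,316:328].mean())) for r in range(120,400,6)])
for r in (230,250,270,290,310): print(r,[(c,int(g[r-1:r+2,c].mean())) for c in range(250,400,6)])
E
```

```text
col322 [(120, 214), (126, 214), (132, 215), (138, 217), (144, 218), (150, 217), (156, 216), (162, 216), (168, 216), (174, 216), (180, 209), (186, 207), (192, 135), (198, 127), (204, 105), (210, 88), (216, 96), (222, 96), (228, 96), (234, 95), (240, 96), (246, 106), (252, 182), (258, 153), (264, 61), (270, 91), (276, 92), (282, 92), (288, 92), (294, 91), (300, 102), (306, 104), (312, 104), (318, 123), (324, 130), (330, 129), (336, 130), (342, 129), (348, 129), (354, 129), (360, 129), (366, 129), (372, 105), (378, 76), (384, 75), (390, 84), (396, 34)]
230 [(250, 122), (256, 124), (262, 117), (268, 120), (274, 124), (280, 105), (286, 92), (292, 97), (298, 81), (304, 97), (310, 95), (316, 96), (322, 97), (328, 96), (334, 96), (340, 94), (346, 95), (352, 95), (358, 91), (364, 100), (370, 125), (376, 124), (382, 120), (388, 123), (394, 125)]
250 [(250, 123), (256, 124), (262, 116), (268, 112), (274, 93), (280, 94), (286, 78), (292, 90), (298, 112), (304, 149), (310, 174), (316, 179), (322, 178), (328, 178), (334, 175), (340, 173), (346, 156), (352, 113), (358, 95), (364, 92), (370, 92), (3
[... 211 characters left out ...]
 (334, 92), (340, 93), (346, 91), (352, 93), (358, 93), (364, 117), (370, 116), (376, 115), (382, 166), (388, 187), (394, 151)]
290 [(250, 154), (256, 129), (262, 92), (268, 93), (274, 42), (280, 43), (286, 68), (292, 66), (298, 12), (304, 91), (310, 91), (316, 90), (322, 93), (328, 91), (334, 92), (340, 91), (346, 11), (352, 68), (358, 67), (364, 43), (370, 55), (376, 99), (382, 97), (388, 117), (394, 186)]
310 [(250, 90), (256, 91), (262, 44), (268, 16), (274, 16), (280, 67), (286, 67), (292, 15), (298, 10), (304, 103), (310, 102), (316, 104), (322, 104), (328, 104), (334, 116), (340, 125), (346, 11), (352, 26), (358, 67), (364, 68), (370, 14), (376, 15), (382, 90), (388, 123), (394, 121)]
```

```bash
python3 - <<'E'
from h import *
for k in (.03,.04):
  for z in (.15,.16,.165,.17,.175,.18): print(k,z,proj("scene",(.6381-.747*k,-.1693+.665*k,z)))
print("ring bottom front",proj("scene",(.6381-.747*.03,-.1693+.665*.03,.1608)))
print("rim centre",proj("scene",(.6395,-.169,.132)))
E
```

```text
0.03 0.15 [366.6 195.5]
0.03 0.16 [367.  192.4]
0.03 0.165 [367.2 190.9]
0.03 0.17 [367.4 189.4]
0.03 0.175 [367.5 187.9]
0.03 0.18 [367.7 186.3]
0.04 0.15 [366.5 198.2]
0.04 0.16 [366.9 195.2]
0.04 0.165 [367.  193.7]
0.04 0.17 [367.2 192.1]
0.04 0.175 [367.4 190.6]
0.04 0.18 [367.6 189.1]
ring bottom front [367.  192.2]
rim centre [366.  192.5]
```

The column profile shows the ring's far edge near row 200, seen through the clear wall, which puts its top at about 30 mm. So the first ring is flat on the floor. Next I'll rise, go back to the rings and look.

Call:
{"method": "jog_arm", "body": {"deltas": [[[0, 0, -45, 0, 0, 0, 20], [0, 0, -45, 0, 0, 0, 20], [0, 0, -45, 0, 0, 0, 50], [0, 0, -30, 0, 0, 0, 85], [0, 0, 0, 0, 0, 0, 85]]]}}

```text
clock: 29.35
eef_pos: [0.6376, -0.169, 0.2265]
tool_rot: [0.911, 0.413, -0.0, -0.001]
ft_force: [0.2, -0.6, 0.8]
grip_width: 0.0625
```

```bash
python3 - <<'E'
from h import *
state(); inmag()
E
```

```text
29.35 [ 0.6376 -0.169   0.2265] q [-0.26  0.58  0.59  1.59  0.    2.03] xaz 48.8 level [-0.06 -0.01 -0.  ] F [ 0.2 -0.6  0.8] w 62.5
0.75 [324.  210.8] 1480.5 z by row 0.066 miss px 3.0 bbox (299, 192, 50, 39) [100.  95.  89.]
0.67 [ 5.5 70.8] 445.0 z by row 0.01 miss px 346.7 bbox (0, 45, 14, 48) [52. 49. 46.]
0.86 [229.8  12.2] 1297.5 z by row 0.01 miss px 212.4 bbox (197, 0, 62, 30) [203. 148.  64.]
```

Call:
{"method": "jog_arm", "body": {"deltas": [[[31, -34, 0, 0, 0, 0, 85], [31, -34, 0, 0, 0, 0, 85], [31, -34, 0, 0, 0, 0, 85], [31, -34, 0, 0, 0, 0, 85], [31, -34, 0, 0, 0, 0, 85]]]}}

```text
clock: 30.0
eef_pos: [0.6037, 0.0596, 0.2073]
tool_rot: [0.913, 0.407, -0.014, -0.008]
ft_force: [-0.1, 0.3, -0.6]
grip_width: 0.0848
```

Call:
{"method": "jog_arm", "body": {"deltas": [[[31, -34, 0, 0, 0, 0, 85], [31, -34, 0, 0, 0, 0, 85], [31, -34, 0, 0, 0, 0, 85], [0, 0, 0, 0, 0, 0, 85]]]}}

```text
clock: 30.4
eef_pos: [0.5821, 0.2069, 0.1974]
tool_rot: [0.912, 0.41, -0.023, -0.01]
ft_force: [1.6, -0.2, -0.3]
grip_width: 0.0849
```

```bash
python3 - <<'E'
from h import *
look(); camera("top")
for t,z in (("ring_0",.018),("follower",.022)):
    for d in masks_of(t,"top"): c,_=circ(d["pixels"]); print(t,round(d["conf"],2),c.round(1),ray("top",c,z))
E
```

```text
30.4 [0.5821 0.2069 0.1974] q [0.33 0.53 0.44 1.53 0.02 2.63] xaz 48.4 level [-2.12  1.91  0.  ] F [ 1.6 -0.2 -0.3] w 84.9
ring_0 0.94 [283.5 168.3] 2432.0 [0.5724 0.2616 0.018 ] [176. 167. 157.] delta [ 42.5 -42.2 147.6]
ring_0 0.89 [259.4 278.1] 1835.0 [0.4614 0.1882 0.018 ] [139. 133. 123.] delta [-86.2 -75.8 153.4]
ring_0 0.7 [180.2 215.8] 2313.0 [0.4482 0.3016 0.018 ] [106.  46. 122.] delta [ -10.5 -161.3  153.7]
ring_0 0.69 [438.2   9.6] 985.0 [0.7784 0.27   0.018 ] [ 39. 122.  52.] delta [186.  105.5 137.3]
ring_0 0.34 [538.1 357.4] 31.0 [ 0.6493 -0.1189  0.018 ] [78.5 76.5 68. ] delta [-189.7  268.9  144.8]
follower 0.7 [500.5 227.8] 2690.0 [0.7067 0.0556 0.022 ] [162. 117.  49.] delta [-20.6 193.8 142.3]
ring_0 0.73 [403.5 235.3] [ 0.6518 -0.1806  0.018 ]
ring_0 0.49 [236.  158.1] [0.7977 0.2793 0.018 ]
ring_0 0.44 [256.5 289.4] [0.4639 0.1686 0.018 ]
follower 0.82 [314.  202.6] [0.7045 0.0577 0.022 ]
```

The follower has been knocked to about (0.705, 0.057), which is noted. Now ring B.

Call:
{"method": "jog_arm", "body": {"deltas": [[[0, 0, 0, -2.1, 1.9, 0, 80], [17, -21, 0, 0, 0, 0, 80], [17, -21, 45, 0, 0, 0, 80], [0, 0, 45, 0, 0, 0, 80], [0, 0, 40, 0, 0, 0, 80]]]}}

```text
clock: 31.2
eef_pos: [0.5868, 0.2473, 0.0758]
tool_rot: [0.917, 0.398, 0.012, 0.002]
ft_force: [0.8, -0.9, -0.3]
grip_width: 0.0799
```

```bash
python3 - <<'E'
from h import *
look()
E
```

```text
31.2 [0.5868 0.2473 0.0758] q [ 0.4   0.56  0.17  1.16 -0.    2.72] xaz 46.9 level [ 0.74 -1.17 -0.  ] F [ 0.8 -0.9 -0.3] w 79.9
ring_0 0.9 [255.3 374.4] 2750.0 [0.464  0.1994 0.018 ] [80. 76. 71.] delta [-113.4  -54.8   18.8]
ring_0 0.88 [140.6 304.4] 4589.0 [0.4455 0.304  0.018 ] [106.  45. 122.] delta [ -49.6 -139.7   18.7]
ring_0 0.62 [502.4  13.3] 2036.0 [0.7629 0.2757 0.018 ] [ 33. 118.  47.] delta [146.5 111.4  21.6]
ring_0 0.6 [587.  304.2] 5338.0 [0.6973 0.0669 0.018 ] [160. 116.  49.] delta [-50.8 206.1  20.9]
follower 0.57 [587.2 304.2] 5462.0 [0.7   0.068 0.022] [161. 116.  49.] delta [-50.6 206.2  24.9]
```

Call:
{"method": "jog_arm", "body": {"deltas": [[[2, -20, 5, 0.7, -1.2, 1.5, 80], [0, 0, 15, 0, 0, 0, 80]]]}}

```text
clock: 31.55
eef_pos: [0.5756, 0.2607, 0.0608]
tool_rot: [0.924, 0.383, 0.0, -0.0]
ft_force: [0.5, -0.4, -0.1]
grip_width: 0.0798
```

```bash
python3 - <<'E'
from h import *
look()
E
```

```text
31.55 [0.5756 0.2607 0.0608] q [0.43 0.58 0.16 1.16 0.   2.78] xaz 45.1 level [ 0.01 -0.03 -0.  ] F [ 0.5 -0.4 -0.1] w 79.8
ring_0 0.96 [151.8 309.9] 3448.5 [0.4505 0.313  0.018 ] [106.  45. 124.] delta [ -49.3 -126.2    8.7]
ring_0 0.95 [311.  242.5] 5459.5 [0.5713 0.266  0.018 ] [84. 80. 75.] delta [ 2.9 -7.6  8.5]
ring_0 0.9 [537.2   6.5] 739.5 [0.7651 0.2735 0.018 ] [11.5 39.  16. ] delta [145.1 124.2   8. ]
ring_0 0.56 [279.2 379.4] 1922.5 [0.4725 0.2044 0.018 ] [80. 76. 71.] delta [-110.5  -33.9    8.9]
follower 0.67 [614.5 305.8] 3746.0 [0.6937 0.0776 0.022 ] [153. 110.  47.] delta [-44.1 212.2   9.1]
```

Call:
{"method": "jog_arm", "body": {"deltas": [[[2.5, -7, 15, 0, 0, 0, 80], [0, 0, 25, 0, 0, 0, 80], [0, 0, 20, 0, 0, 0, 80]]]}}

```text
clock: 32.0
eef_pos: [0.5807, 0.2671, 0.0098]
tool_rot: [0.924, 0.381, 0.009, 0.0]
ft_force: [-0.6, -0.3, 0.4]
grip_width: 0.0804
```

```bash
python3 - <<'E'
from h import *
look()
E
```

```text
32.0 [0.5807 0.2671 0.0098] q [ 0.43  0.62  0.1   1.03 -0.    2.79] xaz 44.8 level [ 0.4  -0.92 -0.  ] F [-0.6 -0.3  0.4] w 80.4
ring_0 0.6 [310.4 281.7] 8316.0 [0.571  0.2677 0.018 ] [86. 82. 77.] delta [ -3.9  -6.2 -42.6]
ring_0 0.59 [121.5 339.4] 1312.5 [0.4676 0.3207 0.018 ] [73. 35. 82.] delta [ -39.8 -116.7  -43.5]
```

Call:
{"method": "jog_arm", "body": {"deltas": [[[-7, -7, 10, 0.4, -0.9, 0, 80], [-1, -1, 18, 0, 0, 0, 80], [-1, -1, 14, 0, 0, 0, 80]]]}}

```text
clock: 32.45
eef_pos: [0.5715, 0.2686, -0.027]
tool_rot: [0.925, 0.381, 0.004, -0.0]
ft_force: [-0.5, 0.4, -0.5]
grip_width: 0.0799
```

```bash
python3 - <<'E'
from h import *
look()
E
```

```text
32.45 [ 0.5715  0.2686 -0.027 ] q [0.44 0.66 0.05 0.96 0.   2.8 ] xaz 44.7 level [ 0.11 -0.42 -0.  ] F [-0.5  0.4 -0.5] w 79.9
ring_0 0.76 [129.7 440.2] 1339.0 [0.447  0.2839 0.018 ] [104.  43. 121.] delta [-75.3 -97.7 -79.3]
ring_0 0.69 [323.9 301.6] 12722.5 [0.5714 0.2684 0.018 ] [86. 82. 76.] delta [  2.2   0.9 -79. ]
```

Call:
{"method": "jog_arm", "body": {"deltas": [[[0, 0, 10, 0.1, -0.4, 0, 80], [0, 0, 0, 0, 0, 0, 50], [0, 0, 0, 0, 0, 0, 50], [0, 0, 0, 0, 0, 0, 50]]]}}

```text
clock: 33.0
eef_pos: [0.5724, 0.269, -0.0357]
tool_rot: [0.925, 0.381, 0.0, 0.0]
ft_force: [-0.4, 0.3, -1.5]
grip_width: 0.0575
```

```bash
python3 - <<'E'
from h import *
look()
E
```

```text
33.0 [ 0.5724  0.269  -0.0357] q [ 0.44  0.67  0.06  0.95 -0.    2.8 ] xaz 44.8 level [ 0.03 -0.04  0.  ] F [-0.4  0.3 -1.5] w 57.5
ring_0 0.73 [321.3 312. ] 14367.5 [0.5726 0.2697 0.018 ] [90. 86. 81.] delta [  0.8  -0.2 -86. ]
ring_0 0.7 [ 50.5 388.6] 1181.0 [0.4576 0.3304 0.018 ] [ 93.  42. 101.] delta [ -38.1 -124.3  -86.1]
```

Call:
{"method": "jog_arm", "body": {"deltas": [[[0, 0, -20, 0, 0, 0, 50], [0, 0, -45, 0, 0, 0, 50], [0, 0, -45, 0, 0, 0, 50], [0, 0, -45, 0, 0, 0, 50], [0, 0, -15, 0, 0, 0, 50]]]}}

```text
clock: 33.65
eef_pos: [0.5672, 0.2667, 0.1322]
tool_rot: [0.925, 0.381, -0.008, 0.0]
ft_force: [1.8, 0.5, -1.2]
grip_width: 0.0576
```

Call:
{"method": "jog_arm", "body": {"deltas": [[[-26, 35, 0, 0, 0, 0, 50], [-26, 35, 0, 0, 0, 0, 50], [-26, 35, 0, 0, 0, 0, 50], [-26, 35, 0, 0, 0, 0, 50], [-26, 35, 0, 0, 0, 0, 50]]]}}

```text
clock: 34.15
eef_pos: [0.6015, 0.0531, 0.1371]
tool_rot: [0.922, 0.387, -0.003, -0.0]
ft_force: [0.7, 0.8, -2.5]
grip_width: 0.0575
```

Call:
{"method": "jog_arm", "body": {"deltas": [[[-26, 35, 0, 0, 0, 0, 50], [-26, 35, 0, 0, 0, 0, 50], [-26, 35, 0, 0, 0, 0, 50], [-26, 35, 0, 0, 0, 0, 50], [0, 0, 0, 0, 0, 0, 50]]]}}

```text
clock: 34.65
eef_pos: [0.6273, -0.1323, 0.1351]
tool_rot: [0.923, 0.384, -0.004, -0.0]
ft_force: [-0.2, 0.5, -2.0]
grip_width: 0.0577
```

```bash
python3 - <<'E'
from h import *
state(); print(delta((.64,-.169,.11))); camera("wrist")
for d in masks_of("ring_0","wrist")[:2]: print(circ(d["pixels"]))
E
```

```text
34.65 [ 0.6273 -0.1323  0.1351] q [-0.21  0.56  0.33  1.35 -0.    2.15] xaz 45.2 level [-0.22  0.46 -0.  ] F [-0.2  0.5 -2. ] w 57.7
[-16.9  35.   25.1]
(array([376.09783936, 255.15155029]), 597.0)
(array([321.65945435, 311.79714966]), 14120.5)
```

Call:
{"method": "jog_arm", "body": {"deltas": [[[-16, 33, 0, -0.2, 0.5, 0, 50], [0, 0, 12, 0, 0, 0, 50], [0, 0, 8, 0, 0, 0, 50]]]}}

```text
clock: 35.05
eef_pos: [0.6398, -0.158, 0.115]
tool_rot: [0.921, 0.389, 0.001, -0.003]
ft_force: [-0.6, -0.2, -2.6]
grip_width: 0.0578
```

```bash
python3 - <<'E'
from h import *
state(); print(delta((.6395,-.169,.092)))
E
```

```text
35.05 [ 0.6398 -0.158   0.115 ] q [-0.25  0.6   0.35  1.32  0.01  2.1 ] xaz 45.7 level [-0.24 -0.24 -0.  ] F [-0.6 -0.2 -2.6] w 57.8
[-8.2  7.6 22.9]
```

Call:
{"method": "jog_arm", "body": {"deltas": [[[-8, 7.5, 5, -0.2, -0.2, 0, 50], [0, 0, 4, 0, 0, 0, 50]]]}}

```text
clock: 35.25
eef_pos: [0.6386, -0.1666, 0.1041]
tool_rot: [0.921, 0.39, -0.001, -0.001]
ft_force: [0.4, -0.2, -0.8]
grip_width: 0.0578
```

```bash
python3 - <<'E'
from h import *
state(); print(delta((.6395,-.169,.092)))
E
```

```text
35.25 [ 0.6386 -0.1666  0.1041] q [-0.26  0.61  0.33  1.3   0.    2.08] xaz 45.9 level [-0.16  0.06  0.  ] F [ 0.4 -0.2 -0.8] w 57.8
[-1.1  2.4 12.1]
```

Call:
{"method": "jog_arm", "body": {"deltas": [[[-1, 2.5, 6, -0.2, 0, 0, 50], [0, 0, 5, 0, 0, 0, 50]]]}}

```text
clock: 35.45
eef_pos: [0.6398, -0.1677, 0.0925]
tool_rot: [0.92, 0.391, -0.0, 0.0]
ft_force: [-0.8, -0.3, -2.2]
grip_width: 0.0578
```

```bash
python3 - <<'E'
from h import *
state(); print(delta((.6395,-.169,.091)))
E
```

```text
35.45 [ 0.6398 -0.1677  0.0925] q [-0.26  0.62  0.32  1.27 -0.    2.08] xaz 46.1 level [ 0.04  0.05 -0.  ] F [-0.8 -0.3 -2.2] w 57.8
[-1.1  0.7  1.5]
```

Call:
{"method": "jog_arm", "body": {"deltas": [[[-1, 1, 3, 0, 0, 0, 50], [0, 0, 0, 0, 0, 0, 80], [0, 0, 0, 0, 0, 0, 80], [0, 0, -20, 0, 0, 0, 80], [0, 0, -40, 0, 0, 0, 80]]]}}

```text
clock: 35.95
eef_pos: [0.6366, -0.1668, 0.1458]
tool_rot: [0.92, 0.392, -0.004, -0.003]
ft_force: [0.5, -0.2, 0.4]
grip_width: 0.0803
```

Call:
{"method": "jog_arm", "body": {"deltas": [[[0, 0, -40, 0, 0, 0, 80], [0, 0, -30, 0, 0, 0, 80], [0, 0, 0, 0, 0, 0, 80]]]}}

```text
clock: 36.25
eef_pos: [0.6399, -0.1679, 0.2256]
tool_rot: [0.92, 0.392, 0.001, 0.001]
ft_force: [0.4, -0.5, -0.2]
grip_width: 0.0799
```

```bash
cat >> h.py <<'E'
def prof():
    "dark ring pixels near tube axis: predicted vs seen far/near edges at several heights"
    a=camera("wrist"); cv2.imwrite("pics/prof.png",a[:,:,::-1]); g=cv2.cvtColor(a,cv2.COLOR_RGB2GRAY)
    t,M=tool(); ux=np.array([M[0,0],M[1,0],0])
    for z in (.03,.048,.066,.088,.132): 
        p=[proj("wrist",np.array([.6395,-.169,z])+s*ux) for s in (.03,0,-.03)]; print(z,[list(q) for q in p])
    c=int(p[1][0]); print("col",c,[(r,int(g[r,c-3:c+4].mean())) for r in range(140,300,5)])
E
python3 - <<'E'
from h import *
state(); inmag(); prof()
E
```

```text
36.25 [ 0.6399 -0.1679  0.2256] q [-0.26  0.58  0.59  1.58 -0.    2.08] xaz 46.1 level [ 0.12 -0.06  0.  ] F [ 0.4 -0.5 -0.2] w 79.9
0.85 [ 3.5 91.9] 223.5 z by row 0.01 miss px 340.6 bbox (0, 71, 9, 40) [49.5 47.  44. ]
0.84 [322.8 215.4] 1756.5 z by row 0.078 miss px 2.8 bbox (296, 195, 54, 43) [96. 91. 85.]
0.4 [321.3 213.6] 27.0 z by row 0.07 miss px 4.2 bbox (316, 211, 12, 6) [71. 68. 63.]
0.28 [322.4 221.6] 7350.5 z by row 0.102 miss px 3.2 bbox (278, 167, 90, 107) [137. 131. 119.]
0.77 [217.8  15.4] 1775.0 z by row 0.01 miss px 216.3 bbox (184, 0, 64, 38) [196. 142.  61.]
0.03 [[np.float64(326.6), np.float64(178.9)], [np.float64(326.6), np.float64(205.8)], [np.float64(326.5), np.float64(231.5)]]
0.048 [[np.float64(326.7), np.float64(180.8)], [np.float64(326.6), np.float64(209.0)], [np.float64(326.5), np.float64(235.8)]]
0.066 [[np.float64(326.8), np.float64(182.9)], [np.float64(326.7), np.float64(212.5)], [np.float64(326.6), np.float64(240.6)]]
0.088 [[np.float64(326.9), np.float64(185.8)], [np.float64(326.8), np.float64(217.2)], [np.float64(326.7), np.float64(247.0)]]
0.132 [[np.float64(327.2), np.float64(193.0)], [np.float64(327.0), np.float64(229.0)], [np.float64(326.9), np.float64(262.9)]]
col 327 [(140, 215), (145, 213), (150, 213), (155, 212), (160, 214), (165, 176), (170, 166), (175, 123), (180, 94), (185, 116), (190, 144), (195, 97), (200, 92), (205, 121), (210, 122), (215, 63), (220, 87), (225, 92), (230, 90), (235, 91), (240, 99), (245, 102), (250, 103), (255, 127), (260, 128), (265, 195), (270, 199), (275, 218), (280, 216), (285, 216), (290, 150), (295, 41)]
```

Two rings now lie flat: the near edge at row 237 puts the column top at about 50 mm. Now ring C.

Call:
{"method": "jog_arm", "body": {"deltas": [[[26, -30, 0, 0, 0, 0, 80], [26, -30, 0, 0, 0, 0, 80], [26, -30, 0, 0, 0, 0, 80], [26, -30, 0, 0, 0, 0, 80], [26, -30, 0, 0, 0, 0, 80]]]}}

```text
clock: 36.95
eef_pos: [0.6137, 0.0301, 0.2065]
tool_rot: [0.922, 0.386, -0.013, -0.007]
ft_force: [1.4, -0.8, 0.2]
grip_width: 0.0798
```

Call:
{"method": "jog_arm", "body": {"deltas": [[[26, -30, 0, 0, 0, 0, 80], [26, -30, 0, 0, 0, 0, 80], [26, -30, 0, -1.5, 1.5, 0, 80], [-20, -40, 0, 0, 0, 0, 80], [-20, -40, 0, 0, 0, 0, 80]]]}}

```text
clock: 37.45
eef_pos: [0.5134, 0.1848, 0.1932]
tool_rot: [0.922, 0.387, -0.005, -0.001]
ft_force: [0.8, 0.2, 0.3]
grip_width: 0.0803
```

Call:
{"method": "jog_arm", "body": {"deltas": [[[-20, -40, 0, 0, 0, 0, 80], [0, 0, 30, 0, 0, 0, 80], [0, 0, 40, 0, 0, 0, 80]]]}}

```text
clock: 37.75
eef_pos: [0.463, 0.2017, 0.1225]
tool_rot: [0.92, 0.391, -0.004, -0.002]
ft_force: [0.5, -0.9, -0.6]
grip_width: 0.0799
```

```bash
python3 - <<'E'
from h import *
look()
E
```

```text
37.75 [0.463  0.2017 0.1225] q [ 0.41  0.3  -0.11  1.17  0.    2.75] xaz 46.0 level [-0.41  0.36 -0.  ] F [ 0.5 -0.9 -0.6] w 79.9
ring_0 0.89 [326.  234.3] 3419.5 [0.4526 0.1906 0.018 ] [78. 75. 70.] delta [-7.8  3.1 67. ]
ring_0 0.83 [220.1 151.3] 4082.5 [0.4392 0.3013 0.018 ] [115.  56. 129.] delta [ 62.5 -83.5  66.6]
follower 0.61 [624.  149.4] 1919.0 [0.6766 0.0774 0.022 ] [102.  76.  34.] delta [ 64.  241.2  65.9]
```

Call:
{"method": "jog_arm", "body": {"deltas": [[[-10, 4, 20, -0.4, 0.4, 0, 80], [0, 0, 30, 0, 0, 0, 80], [0, 0, 25, 0, 0, 0, 80]]]}}

```text
clock: 38.2
eef_pos: [0.4632, 0.1912, 0.0504]
tool_rot: [0.921, 0.389, 0.002, 0.0]
ft_force: [0.3, -0.0, 0.2]
grip_width: 0.0799
```

```bash
python3 - <<'E'
from h import *
look()
E
```

```text
38.2 [0.4632 0.1912 0.0504] q [ 0.39  0.35 -0.24  0.98 -0.    2.73] xaz 45.8 level [ 0.1 -0.2  0. ] F [ 0.3 -0.   0.2] w 79.9
ring_0 0.58 [172.2 143.9] 7843.0 [0.4428 0.3035 0.018 ] [113.  52. 129.] delta [ 69.2 -91.6  -2. ]
ring_0 0.57 [315.5 252.9] 5734.0 [0.4563 0.1922 0.018 ] [83. 79. 74.] delta [-1.2 -4.4 -1.9]
```

Call:
{"method": "jog_arm", "body": {"deltas": [[[-4, -5, 20, 0.1, -0.2, 0, 80], [-1, -1, 25, 0, 0, 0, 80], [-1, -1, 25, 0, 0, 0, 80]]]}}

```text
clock: 38.65
eef_pos: [0.4631, 0.195, -0.0117]
tool_rot: [0.921, 0.389, 0.008, 0.0]
ft_force: [-0.4, 1.2, 0.7]
grip_width: 0.0801
```

```bash
python3 - <<'E'
from h import *
look()
E
```

```text
38.65 [ 0.4631  0.195  -0.0117] q [ 0.4   0.42 -0.32  0.81 -0.    2.74] xaz 45.7 level [ 0.34 -0.79 -0.  ] F [-0.4  1.2  0.7] w 80.1
ring_0 0.75 [319.3 295.1] 10530.5 [0.4571 0.193  0.018 ] [88. 83. 78.] delta [ -1.7  -1.2 -64.3]
ring_0 0.59 [120.1 148.5] 15547.5 [0.4439 0.3029 0.018 ] [113.  49. 131.] delta [ 67.8 -87.3 -64.1]
```

Call:
{"method": "jog_arm", "body": {"deltas": [[[-5.5, -3, 14, 0.3, -0.8, 0, 80], [-1, -0.5, 10, 0, 0, 0, 80]]]}}

```text
clock: 39.0
eef_pos: [0.4578, 0.1934, -0.0336]
tool_rot: [0.921, 0.389, 0.001, 0.0]
ft_force: [-0.1, -0.1, -0.3]
grip_width: 0.0803
```

```bash
python3 - <<'E'
from h import *
look()
E
```

```text
39.0 [ 0.4578  0.1934 -0.0336] q [ 0.4   0.46 -0.34  0.77 -0.    2.74] xaz 45.7 level [ 0.08 -0.08 -0.  ] F [-0.1 -0.1 -0.3] w 80.3
ring_0 0.58 [ 90.2 136.6] 22357.0 [0.446  0.3046 0.018 ] [112.  48. 130.] delta [ 72.2 -85.7 -84.5]
ring_0 0.57 [325.  307.1] 14017.0 [0.4595 0.1938 0.018 ] [90. 85. 80.] delta [  2.3   1.3 -84.5]
```

Call:
{"method": "jog_arm", "body": {"deltas": [[[1.5, 1, 2.5, 0, 0, 0, 80], [0, 0, 0, 0, 0, 0, 50], [0, 0, 0, 0, 0, 0, 50], [0, 0, 0, 0, 0, 0, 50]]]}}

```text
clock: 39.55
eef_pos: [0.4601, 0.1939, -0.035]
tool_rot: [0.921, 0.389, 0.001, 0.0]
ft_force: [0.3, 0.3, -1.4]
grip_width: 0.0577
```

```bash
python3 - <<'E'
from h import *
look()
E
```

```text
39.55 [ 0.4601  0.1939 -0.035 ] q [ 0.4   0.46 -0.34  0.77 -0.    2.74] xaz 45.7 level [ 0.11 -0.12  0.  ] F [ 0.3  0.3 -1.4] w 57.7
ring_0 0.94 [321.5 312.1] 14075.0 [0.46   0.1941 0.018 ] [94. 89. 83.] delta [  0.3  -0.1 -85.2]
```

Call:
{"method": "jog_arm", "body": {"deltas": [[[0, 0, -20, 0, 0, 0, 50], [0, 0, -45, 0, 0, 0, 50], [0, 0, -45, 0, 0, 0, 50], [0, 0, -45, 0, 0, 0, 50], [0, 0, -15, 0, 0, 0, 50]]]}}

```text
clock: 40.2
eef_pos: [0.4549, 0.1919, 0.1351]
tool_rot: [0.921, 0.389, -0.006, 0.0]
ft_force: [1.6, 0.3, -1.4]
grip_width: 0.0576
```

Call:
{"method": "jog_arm", "body": {"deltas": [[[14, 37, 0, 0, 0.5, 0, 50], [14, 37, 0, 0, 0, 0, 50], [14, 37, 0, 0, 0, 0, 50], [14, 37, 0, 0, 0, 0, 50], [-25, 33, 0, 0, 0, 0, 50]]]}}

```text
clock: 40.7
eef_pos: [0.6117, 0.0914, 0.1374]
tool_rot: [0.919, 0.394, 0.002, -0.002]
ft_force: [-0.4, -0.6, -2.3]
grip_width: 0.0573
```

Call:
{"method": "jog_arm", "body": {"deltas": [[[-26, 33, 0, 0, 0, 0, 50], [-26, 33, 0, 0, 0, 0, 50], [-26, 33, 0, 0, 0, 0, 50], [-26, 33, 0, 0, 0, 0, 50], [-26, 33, 0, 0, 0, 0, 50]]]}}

```text
clock: 41.2
eef_pos: [0.6414, -0.1229, 0.1305]
tool_rot: [0.918, 0.396, -0.002, -0.004]
ft_force: [0.9, -0.3, -2.0]
grip_width: 0.0576
```

```bash
python3 - <<'E'
from h import *
state(); print(delta((.6395,-.169,.11)))
E
```

```text
41.2 [ 0.6414 -0.1229  0.1305] q [-0.19  0.59  0.36  1.36  0.01  2.14] xaz 46.6 level [-0.54 -0.03  0.  ] F [ 0.9 -0.3 -2. ] w 57.6
[-34.8  30.5  20.2]
```

Call:
{"method": "jog_arm", "body": {"deltas": [[[-34, 30, 0, -0.5, 0, 0, 50], [0, 0, 8, 0, 0, 0, 50], [0, 0, 4, 0, 0, 0, 50]]]}}

```text
clock: 41.5
eef_pos: [0.6387, -0.1772, 0.1149]
tool_rot: [0.92, 0.391, -0.001, -0.0]
ft_force: [-0.3, 0.8, -1.5]
grip_width: 0.0574
```

```bash
python3 - <<'E'
from h import *
state(); print(delta((.6395,-.169,.102)))
E
```

```text
41.5 [ 0.6387 -0.1772  0.1149] q [-0.27  0.61  0.36  1.33 -0.    2.07] xaz 46.1 level [-0.09  0.11 -0.  ] F [-0.3  0.8 -1.5] w 57.4
[ 6.5 -5.1 12.9]
```

Call:
{"method": "jog_arm", "body": {"deltas": [[[6, -5, 6, 0, 0, 0, 50], [0, 0, 5, 0, 0, 0, 50]]]}}

```text
clock: 41.7
eef_pos: [0.6386, -0.1675, 0.1022]
tool_rot: [0.92, 0.392, -0.002, -0.001]
ft_force: [0.6, -0.1, -2.5]
grip_width: 0.0574
```

```bash
python3 - <<'E'
from h import *
state(); print(delta((.6395,-.169,.091)))
E
```

```text
41.7 [ 0.6386 -0.1675  0.1022] q [-0.26  0.61  0.33  1.3  -0.    2.08] xaz 46.1 level [-0.22  0.13 -0.  ] F [ 0.6 -0.1 -2.5] w 57.4
[-0.4  1.7 11.2]
```

Lowering, checking force, then releasing.

Call:
{"method": "jog_arm", "body": {"deltas": [[[-1, 1.5, 6, -0.2, 0.1, 0, 50], [-0.5, 0.5, 5, 0, 0, 0, 50]]]}}

```text
clock: 41.9
eef_pos: [0.6395, -0.167, 0.0903]
tool_rot: [0.919, 0.394, -0.0, 0.0]
ft_force: [2.9, -3.4, 4.5]
grip_width: 0.0576
```

```bash
python3 - <<'E'
from h import *
state(); print(delta((.6395,-.169,.091)))
E
```

```text
41.9 [ 0.6395 -0.167   0.0903] q [-0.26  0.62  0.31  1.26 -0.    2.08] xaz 46.4 level [ 0.    0.04 -0.  ] F [ 2.9 -3.4  4.5] w 57.6
[-1.4  1.4 -0.7]
```

Call:
{"method": "jog_arm", "body": {"deltas": [[[-1.5, 1.5, 0, 0, 0, 0, 50], [0, 0, 0, 0, 0, 0, 80], [0, 0, 0, 0, 0, 0, 80], [0, 0, -20, 0, 0, 0, 80], [0, 0, -40, 0, 0, 0, 80]]]}}

```text
clock: 42.4
eef_pos: [0.6364, -0.166, 0.1458]
tool_rot: [0.919, 0.395, -0.004, -0.003]
ft_force: [0.8, -0.3, 0.6]
grip_width: 0.0799
```

Call:
{"method": "jog_arm", "body": {"deltas": [[[0, 0, -40, 0, 0, 0, 80], [0, 0, -30, 0, 0, 0, 80], [0, 0, 0, 0, 0, 0, 80]]]}}

```text
clock: 42.7
eef_pos: [0.6396, -0.1668, 0.2257]
tool_rot: [0.919, 0.395, 0.0, 0.0]
ft_force: [0.2, -0.1, 0.1]
grip_width: 0.0806
```

```bash
python3 - <<'E'
from h import *
state(); inmag(); prof(); camera("top")
for t,z in (("ring_0",.018),("follower",.022)):
    for d in masks_of(t,"top"): c,_=circ(d["pixels"]); print(t,round(d["conf"],2),c.round(1),ray("top",c,z))
print(delta((.705,.057,.2)))
E
```

```text
42.7 [ 0.6396 -0.1668  0.2257] q [-0.25  0.58  0.59  1.59 -0.    2.07] xaz 46.6 level [0.03 0.   0.  ] F [ 0.2 -0.1  0.1] w 80.6
0.8 [323.9 229.2] 182.0 z by row 0.13 miss px 3.1 bbox (317, 221, 15, 17) [95. 91. 85.]
0.56 [324.  229.1] 3646.0 z by row 0.13 miss px 3.0 bbox (290, 196, 69, 68) [96. 91. 86.]
0.65 [335.8 354.8] 8756.5 z by row 0.158 miss px 116.2 bbox (252, 286, 177, 120) [59. 55. 52.]
0.25 [364.6 374.1] 2365.0 z by row 0.158 miss px 140.3 bbox (330, 349, 70, 52) [222. 109.  22.]
0.03 [[np.float64(327.8), np.float64(179.3)], [np.float64(327.6), np.float64(206.2)], [np.float64(327.5), np.float64(231.8)]]
0.048 [[np.float64(327.9), np.float64(181.2)], [np.float64(327.7), np.float64(209.3)], [np.float64(327.6), np.float64(236.2)]]
0.066 [[np.float64(328.0), np.float64(183.4)], [np.float64(327.8), np.float64(212.9)], [np.float64(327.7), np.float64(240.9)]]
0.088 [[np.float64(328.1), np.float64(186.3)], [np.float64(328.0), np.float64(217.7)], [np.float64(327.9), np.float64(247.5)]]
0.132 [[np.float64(328.5), np.float64(193.6)], [np.float64(328.3), np.float64(229.5)], [np.float64(328.2), np.float64(263.4)]]
col 328 [(140, 216), (145, 214), (150, 213), (155, 213), (160, 214), (165, 184), (170, 146), (175, 124), (180, 97), (185, 98), (190, 151), (195, 98), (200, 90), (205, 90), (210, 90), (215, 90), (220, 83), (225, 92), (230, 91), (235, 91), (240, 68), (245, 90), (250, 91), (255, 91), (260, 90), (265, 174), (270, 199), (275, 220), (280, 216), (285, 216), (290, 140), (295, 41)]
ring_0 0.93 [202.1 290.6] [0.4421 0.3026 0.018 ]
ring_0 0.57 [232.3 159.5] [0.7926 0.2883 0.018 ]
follower 0.75 [314.3 202.6] [0.7047 0.057  0.022 ]
[ 209.3 -103.    17.2]
```

Ring C is still at the mouth (its disc spans rows 196–264, so its top is near 0.13 m). I'll nudge it as I did the first ring.

Call:
{"method": "jog_arm", "body": {"deltas": [[[-1.5, 1.5, 30, 0, 0, 0, 20], [0, 0, 40, 0, 0, 0, 20], [0, 0, 30, 0, 0, 0, 20], [0, 0, 0, 0, 0, 0, 20], [0, 0, 0, 0, 0, 0, 20]]]}}

```text
clock: 43.55
eef_pos: [0.633, -0.1673, 0.1115]
tool_rot: [0.919, 0.395, -0.007, -0.006]
ft_force: [0.3, -0.4, 1.4]
grip_width: 0.02
```

```bash
python3 - <<'E'
from h import *
state(); print(delta((.6395,-.169,.1))); prof()
E
```

```text
43.55 [ 0.633  -0.1673  0.1115] q [-0.26  0.61  0.35  1.33 -0.    2.07] xaz 46.6 level [-0.92  0.52  0.  ] F [ 0.3 -0.4  1.4] w 20.0
[ 3.3  6.1 11.3]
0.03 [[np.float64(331.4), np.float64(190.0)], [np.float64(331.1), np.float64(226.8)], [np.float64(330.8), np.float64(261.4)]]
0.048 [[np.float64(331.6), np.float64(193.6)], [np.float64(331.3), np.float64(232.8)], [np.float64(331.0), np.float64(269.5)]]
0.066 [[np.float64(331.9), np.float64(197.7)], [np.float64(331.6), np.float64(239.7)], [np.float64(331.3), np.float64(278.7)]]
0.088 [[np.float64(332.3), np.float64(203.7)], [np.float64(332.0), np.float64(249.6)], [np.float64(331.6), np.float64(291.9)]]
0.132 [[np.float64(333.5), np.float64(220.4)], [np.float64(333.0), np.float64(276.7)], [np.float64(332.5), np.float64(327.6)]]
col 333 [(140, 216), (145, 215), (150, 215), (155, 214), (160, 215), (165, 217), (170, 160), (175, 153), (180, 127), (185, 119), (190, 98), (195, 88), (200, 96), (205, 95), (210, 171), (215, 146), (220, 96), (225, 91), (230, 92), (235, 91), (240, 90), (245, 91), (250, 91), (255, 90), (260, 88), (265, 92), (270, 91), (275, 103), (280, 103), (285, 97), (290, 54), (295, 89)]
```

Call:
{"method": "jog_arm", "body": {"deltas": [[[3, 6, 8, -0.9, 0.5, 0, 20], [0, 0, 5, 0, 0, 0, 20]]]}}

```text
clock: 43.8
eef_pos: [0.6418, -0.1698, 0.102]
tool_rot: [0.919, 0.395, 0.002, 0.002]
ft_force: [0.3, 0.8, 0.1]
grip_width: 0.0202
```

Call:
{"method": "jog_arm", "body": {"deltas": [[[0, 0, 5, 0, 0, 0, 20]]]}}

```text
clock: 43.9
eef_pos: [0.6429, -0.1701, 0.0986]
tool_rot: [0.919, 0.395, 0.003, 0.003]
ft_force: [-0.3, -0.3, 0.1]
grip_width: 0.0198
```

Call:
{"method": "jog_arm", "body": {"deltas": [[[0, 0, 4, 0, 0, 0, 20]]]}}

```text
clock: 44.0
eef_pos: [0.6435, -0.1702, 0.0955]
tool_rot: [0.919, 0.395, 0.004, 0.003]
ft_force: [0.3, -0.4, 0.4]
grip_width: 0.0198
```

Call:
{"method": "jog_arm", "body": {"deltas": [[[0, 0, 4, 0, 0, 0, 20]]]}}

```text
clock: 44.1
eef_pos: [0.644, -0.1703, 0.0922]
tool_rot: [0.919, 0.395, 0.004, 0.003]
ft_force: [1.7, -0.7, 0.6]
grip_width: 0.0202
```

```bash
python3 - <<'E'
from h import *
state(); print(delta((.6395,-.169,.08))); prof()
E
```

```text
44.1 [ 0.644  -0.1703  0.0922] q [-0.26  0.62  0.31  1.26 -0.    2.07] xaz 46.6 level [ 0.56 -0.3   0.  ] F [ 1.7 -0.7  0.6] w 20.2
[-2.2 -4.3 12.1]
0.03 [[np.float64(316.2), np.float64(202.1)], [np.float64(316.4), np.float64(241.2)], [np.float64(316.6), np.float64(277.8)]]
0.048 [[np.float64(315.9), np.float64(206.5)], [np.float64(316.2), np.float64(248.3)], [np.float64(316.4), np.float64(287.3)]]
0.066 [[np.float64(315.7), np.float64(211.7)], [np.float64(316.0), np.float64(256.6)], [np.float64(316.2), np.float64(298.3)]]
0.088 [[np.float64(315.3), np.float64(219.3)], [np.float64(315.6), np.float64(268.7)], [np.float64(315.9), np.float64(314.3)]]
0.132 [[np.float64(314.2), np.float64(241.1)], [np.float64(314.7), np.float64(302.9)], [np.float64(315.1), np.float64(358.6)]]
col 314 [(140, 219), (145, 220), (150, 219), (155, 217), (160, 217), (165, 217), (170, 217), (175, 218), (180, 166), (185, 205), (190, 132), (195, 127), (200, 106), (205, 89), (210, 91), (215, 97), (220, 97), (225, 94), (230, 177), (235, 148), (240, 108), (245, 93), (250, 92), (255, 92), (260, 91), (265, 91), (270, 91), (275, 93), (280, 92), (285, 91), (290, 85), (295, 68)]
```

Call:
{"method": "jog_arm", "body": {"deltas": [[[-2, -4, 5, 0.5, -0.3, 0, 20], [0, 0, 5, 0, 0, 0, 20]]]}}

```text
clock: 44.35
eef_pos: [0.6393, -0.1689, 0.0814]
tool_rot: [0.919, 0.395, -0.0, 0.0]
ft_force: [0.4, 0.9, -0.2]
grip_width: 0.0202
```

Call:
{"method": "jog_arm", "body": {"deltas": [[[0, 0, 5, 0, 0, 0, 20]]]}}

```text
clock: 44.45
eef_pos: [0.6393, -0.1689, 0.0759]
tool_rot: [0.919, 0.395, -0.0, 0.0]
ft_force: [-1.1, 0.6, 0.1]
grip_width: 0.02
```

Call:
{"method": "jog_arm", "body": {"deltas": [[[0, 0, 5, 0, 0, 0, 20]]]}}

```text
clock: 44.55
eef_pos: [0.6391, -0.1688, 0.0703]
tool_rot: [0.919, 0.395, -0.0, 0.0]
ft_force: [0.5, 0.3, -0.9]
grip_width: 0.0199
```

Call:
{"method": "jog_arm", "body": {"deltas": [[[0, 0, 5, 0, 0, 0, 20]]]}}

```text
clock: 44.65
eef_pos: [0.639, -0.1688, 0.0647]
tool_rot: [0.919, 0.395, -0.0, 0.0]
ft_force: [-0.9, -0.3, -0.0]
grip_width: 0.02
```

Call:
{"method": "jog_arm", "body": {"deltas": [[[0, 0, -35, 0, 0, 0, 20], [0, 0, -45, 0, 0, 0, 20], [0, 0, -45, 0, 0, 0, 50], [0, 0, -35, 0, 0, 0, 80], [0, 0, 0, 0, 0, 0, 80]]]}}

```text
clock: 45.15
eef_pos: [0.6364, -0.168, 0.2234]
tool_rot: [0.919, 0.395, -0.005, -0.004]
ft_force: [0.7, 0.2, 1.2]
grip_width: 0.0625
```

```bash
python3 - <<'E'
from h import *
state(); prof(); inmag(); print(delta((.705,.057,.2)))
E
```

```text
45.15 [ 0.6364 -0.168   0.2234] q [-0.26  0.59  0.6   1.6  -0.    2.07] xaz 46.6 level [-0.61  0.38 -0.  ] F [0.7 0.2 1.2] w 62.5
0.03 [[np.float64(327.6), np.float64(176.9)], [np.float64(327.5), np.float64(203.7)], [np.float64(327.4), np.float64(229.3)]]
0.048 [[np.float64(327.7), np.float64(178.8)], [np.float64(327.6), np.float64(206.8)], [np.float64(327.5), np.float64(233.5)]]
0.066 [[np.float64(327.7), np.float64(180.8)], [np.float64(327.6), np.float64(210.2)], [np.float64(327.5), np.float64(238.2)]]
0.088 [[np.float64(327.8), np.float64(183.6)], [np.float64(327.7), np.float64(214.9)], [np.float64(327.5), np.float64(244.5)]]
0.132 [[np.float64(328.0), np.float64(190.5)], [np.float64(327.8), np.float64(226.3)], [np.float64(327.7), np.float64(260.0)]]
col 327 [(140, 220), (145, 218), (150, 218), (155, 218), (160, 220), (165, 208), (170, 167), (175, 114), (180, 91), (185, 175), (190, 138), (195, 95), (200, 93), (205, 113), (210, 109), (215, 66), (220, 67), (225, 93), (230, 93), (235, 92), (240, 97), (245, 106), (250, 115), (255, 133), (260, 173), (265, 205), (270, 225), (275, 221), (280, 221), (285, 205), (290, 77), (295, 52)]
0.82 [327.5 214.7] 2147.0 z by row 0.09 miss px 3.6 bbox (299, 191, 57, 50) [97. 92. 87.]
0.48 [326.8 213.8] 36.5 z by row 0.086 miss px 4.3 bbox (320, 211, 15, 7) [70. 67. 62.]
0.62 [225.   12.1] 1273.0 z by row 0.01 miss px 215.4 bbox (193, 0, 61, 30) [197. 143.  62.]
[ 212.5 -101.4   14.9]
```

Three rings are down (near edge at row 241, so the column top is about 66 mm). Now the follower.

Call:
{"method": "jog_arm", "body": {"deltas": [[[42, -20, 0, -0.6, 0.4, 0, 80], [42, -20, 0, 0, 0, 0, 80], [42, -20, 0, 0, 0, 0, 80], [42, -20, 0, 0, 0, 0, 80], [42, -20, 0, -1.5, 1, 0, 80]]]}}

```text
clock: 45.85
eef_pos: [0.7018, 0.0513, 0.2012]
tool_rot: [0.922, 0.388, -0.002, 0.001]
ft_force: [0.4, -1.2, 0.1]
grip_width: 0.08
```

Call:
{"method": "jog_arm", "body": {"deltas": [[[0, 0, 40, 0, 0, 0, 80], [0, 0, 40, 0, 0, 0, 80], [0, 0, 0, 0, 0, 0, 80]]]}}

```text
clock: 46.15
eef_pos: [0.6991, 0.0616, 0.1117]
tool_rot: [0.919, 0.394, -0.005, -0.001]
ft_force: [-1.0, 0.4, -0.8]
grip_width: 0.0804
```

```bash
python3 - <<'E'
from h import *
look()
E
```

```text
46.15 [0.6991 0.0616 0.1117] q [ 0.09  0.71  0.53  1.4  -0.    2.42] xaz 46.4 level [-0.36  0.5  -0.  ] F [-1.   0.4 -0.8] w 80.4
ring_0 0.34 [406.9 392.1] 358.5 [ 0.6449 -0.1251  0.018 ] [127.5 121.5 108. ] delta [-174.5   86.4   68.7]
```

```bash
cat >> h.py <<'E'
def brass():
    state(); a=camera("wrist")
    for d in masks_of("follower","wrist"): print("net",d["conf"],circ(d["pixels"]))
    h=cv2.cvtColor(a,cv2.COLOR_RGB2HSV); m=(h[...,0]>=12)&(h[...,0]<=22)&(h[...,1]>145)&(h[...,2]>40)
    m=cv2.morphologyEx(m.astype(np.uint8),cv2.MORPH_OPEN,np.ones((5,5))); n,l,s,c=cv2.connectedComponentsWithStats(m)
    for i in range(1,n):
        if s[i][4]>400:
            p,A=circ(l==i); w=ray("wrist",p,.022); print(s[i],p.round(1),w,np.median(a[l==i],0),"delta",delta([*w[:2],tool()[0][2]]))
E
python3 - <<'E'
from h import *
brass()
E
```

```text
46.3 [0.7049 0.0605 0.1212] q [ 0.09  0.7   0.54  1.41 -0.    2.42] xaz 46.3 level [ 0.24 -0.16 -0.  ] F [0.6 1.2 1.5] w 80.2
[ 293  191   66   67 3464] [325.3 224.5] [0.7105 0.0587 0.022 ] [113.  82.  36.] delta [1.6 3.7 0. ]
```

```bash
python3 - <<'E'
from h import *
a=camera("wrist"); cv2.imwrite("pics/w15.png",a[:,:,::-1]); h=cv2.cvtColor(a,cv2.COLOR_RGB2HSV)
t,M=tool()
for n,m in (("yel",(h[...,0]>23)&(h[...,0]<33)&(h[...,1]>180)&(h[...,2]>60)),("red",((h[...,0]<7)|(h[...,0]>174))&(h[...,1]>170)&(h[...,2]>60))):
    m=cv2.morphologyEx(m.astype(np.uint8),cv2.MORPH_OPEN,np.ones((7,7))); ys,xs=np.nonzero(m)
    if len(ys)==0: print(n,"none"); continue
    for z in (0.,.08):
        W=np.array([ray("wrist",(x,y),z)[:2] for x,y in list(zip(xs,ys))[::60]]); i=W[:,0].argmin(); j=np.hypot(*(W-[.7105,.0587]).T).argmin()
        print(n,z,"min x at",W[i],"nearest",W[j],"y range of front",W[W[:,0]<W[:,0].min()+.01][:,1].min(),W[W[:,0]<W[:,0].min()+.01][:,1].max())
top=cv2.imread("pics/top0.png")
for p in ((351,198),(440,201),(270,180),(342,187)): print(p,ray("top",p,0),ray("top",p,.08))
E
```

```text
yel 0.0 min x at [ 0.7429 -0.1232] nearest [ 0.7584 -0.0397] y range of front -0.1463 -0.0722
yel 0.08 min x at [ 0.7456 -0.0619] nearest [ 7.571e-01 -3.000e-04] y range of front -0.0903 -0.006Traceback (most recent call last):
  File "<stdin>", line 8, in <module>
  File "h.py", line 11, in ray
    m,P=pose(name); f=240/np.tan(np.radians(m["fovy"])/2)
        ~~~~^^^^^^
  File "h.py", line 5, in pose
    m=camera_model(name)
ValueError: time passes only in moves, steps and waits
```

```bash
python3 - <<'E'
from h import *
m=camera_model("wrist"); f=240/np.tan(np.radians(m["fovy"])/2); T=np.array(m["T_tool_cam"])
def ry(t,q,uv):
    P=np.eye(4);P[:3,:3]=R.from_quat(np.array(q)/np.linalg.norm(q)).as_matrix();P[:3,3]=t;P=P@T
    d=P[:3,:3]@np.array([(uv[0]-m["cx"])/f,(uv[1]-m["cy"])/f,1]); return P[:3,3],d/np.linalg.norm(d)
A=np.zeros((3,3));b=np.zeros(3)
for c,d in (ry((.6718,.1757,.0586),(.915,.404,.003,.001),(413,168)),ry((.6714,.1799,-.0292),(.915,.404,.003,0),(478,183))):
    M=np.eye(3)-np.outer(d,d);A+=M;b+=M@c
print("red corner",np.linalg.solve(A,b))
a=cv2.imread("pics/w15.png")[:,:,::-1].copy(); h=cv2.cvtColor(a,cv2.COLOR_RGB2HSV)
o=get_obs()
r=((h[...,0]<7)|(h[...,0]>174))&(h[...,1]>170)&(h[...,2]>60)
ys,xs=np.nonzero(cv2.morphologyEx(r.astype(np.uint8),cv2.MORPH_OPEN,np.ones((5,5))))
for z in (0,.06,.08):
    W=[]
    for x,y in list(zip(xs,ys))[::40]:
        c,d=ry(o["eef_pos"],o["tool_rot"],(x,y)); W.append((c+d*(z-c[2])/d[2])[:2])
    W=np.array(W); k=W[:,0]<W[:,0].min()+.015; print(z,"red min x",W[:,0].min(),"y",W[k][:,1].min(),W[k][:,1].max())
E
```

```text
red corner [0.75454196 0.17467312 0.01229334]
0 red min x 0.743954546222286 y -0.009632490281518677 0.2146127023725517
0.06 red min x 0.7458177413381657 y 0.013993934372786912 0.1941758916046772
0.08 red min x 0.7464388063767923 y 0.0199309962370941 0.18736362134871898
```

The red bin's front is at x≈0.746, close behind the follower. I'll turn the jaws to roughly along y and grip slightly on the near side.

Call:
{"method": "jog_arm", "body": {"deltas": [[[1, 1.5, 0, 0.2, -0.2, 8.5, 80], [0, 0, 0, 0, 0, 8.5, 80], [0, 0, 0, 0, 0, 8.5, 80], [0, 0, 0, 0, 0, 8.5, 80], [0, 0, 20, 0, 0, 0, 80]]]}}

```text
clock: 46.95
eef_pos: [0.7183, 0.0566, 0.1209]
tool_rot: [0.995, 0.099, 0.016, 0.001]
ft_force: [1.0, -0.1, 0.5]
grip_width: 0.0796
```

Call:
{"method": "jog_arm", "body": {"deltas": [[[0, 0, 25, 0, 0, 0, 80], [0, 0, 25, 0, 0, 0, 80], [0, 0, 20, 0, 0, 0, 80], [0, 0, 0, 0, 0, 0, 80]]]}}

```text
clock: 47.35
eef_pos: [0.7263, 0.0538, 0.0576]
tool_rot: [0.995, 0.096, 0.024, 0.001]
ft_force: [-0.7, 0.4, -0.6]
grip_width: 0.0804
```

```bash
python3 - <<'E'
from h import *
brass(); print("to near-side grip",delta((.7045,.0587,-.029)))
E
```

```text
47.35 [0.7263 0.0538 0.0576] q [ 0.07  0.73  0.44  1.23 -0.    3.02] xaz 11.0 level [ 0.37 -2.69 -0.  ] F [-0.7  0.4 -0.6] w 80.4
net 0.79 (array([310.21087646, 275.35397339]), 5162.5)
[ 269  240   83   74 5101] [310.5 274.7] [0.7091 0.0583 0.022 ] [124.  90.  40.] delta [-18.2  -7.9  -1. ]
to near-side grip [-27.3  -9.8  88.7]
```

Call:
{"method": "jog_arm", "body": {"deltas": [[[0, 0, 0, 0.4, -2.7, 0, 80], [-21, -9, 5, 0, 0, 0, 80], [-2, 0, 22, 0, -0.4, 0, 80], [-2, 0, 22, 0, -0.4, 0, 80], [-1, 0, 18, 0, -0.4, 0, 80]]]}}

```text
clock: 47.95
eef_pos: [0.712, 0.0577, 0.006]
tool_rot: [0.995, 0.095, 0.003, 0.001]
ft_force: [0.3, -0.4, 0.2]
grip_width: 0.0801
```

```bash
python3 - <<'E'
from h import *
brass(); print("to near-side grip",delta((.7040,.0585,-.030)))
E
```

```text
47.95 [0.712  0.0577 0.006 ] q [ 0.08  0.78  0.39  1.17 -0.    3.03] xaz 10.9 level [ 0.13 -0.29 -0.  ] F [ 0.3 -0.4  0.2] w 80.1
net 0.97 (array([319.71939087, 288.11715698]), 7926.0)
[ 267  246  107   86 7633] [320.1 285.4] [0.7068 0.0579 0.022 ] [124.  90.  40.] delta [-2.8 -0.9  0. ]
to near-side grip [-5.4 -2.1 33. ]
```

Call:
{"method": "jog_arm", "body": {"deltas": [[[-8, -1.5, 10, 0.1, -0.3, 0, 80], [-2, 0, 14, 0, -0.2, 0, 80], [-1, 0, 12, 0, -0.2, 0, 80]]]}}

```text
clock: 48.35
eef_pos: [0.7038, 0.057, -0.0277]
tool_rot: [0.995, 0.095, -0.001, 0.001]
ft_force: [-0.2, 0.2, 0.9]
grip_width: 0.0803
```

Call:
{"method": "jog_arm", "body": {"deltas": [[[0, 0, 1, 0, 0, 0, 50], [0, 0, 0.5, 0, 0, 0, 50], [0, 0, 0, 0, 0, 0, 50], [0, 0, 0, 0, 0, 0, 50]]]}}

```text
clock: 48.75
eef_pos: [0.7037, 0.0572, -0.0296]
tool_rot: [0.995, 0.095, -0.002, 0.0]
ft_force: [-0.9, -0.2, -1.9]
grip_width: 0.0568
```

```bash
python3 - <<'E'
from h import *
brass()
E
```

```text
48.75 [ 0.7037  0.0572 -0.0296] q [ 0.08  0.8   0.33  1.1  -0.    3.03] xaz 10.9 level [ 0.02  0.18 -0.  ] F [-0.9 -0.2 -1.9] w 56.8
net 0.8 (array([322.50192261, 309.32769775]), 10961.0)
[  254   263   136    99 11002] [322.2 308.9] [0.7048 0.0572 0.022 ] [123.  89.  40.] delta [ 1.1  0.1 -0. ]
```

Call:
{"method": "jog_arm", "body": {"deltas": [[[0, 0, -20, 0, 0, 0, 50], [0, 0, -45, 0, 0, 0, 50], [0, 0, -45, 0, 0, 0, 50], [0, 0, -45, 0, 0, 0, 50], [0, 0, -10, 0, 0, 0, 50]]]}}

```text
clock: 49.35
eef_pos: [0.6986, 0.0567, 0.13]
tool_rot: [0.995, 0.095, -0.011, 0.0]
ft_force: [1.5, 0.7, -3.4]
grip_width: 0.0563
```

```bash
python3 - <<'E'
from h import *
brass(); print(delta((.6395,-.169,.125)))
E
```

```text
49.35 [0.6986 0.0567 0.13  ] q [ 0.08  0.71  0.58  1.46 -0.    3.03] xaz 10.9 level [-0.08  1.31 -0.  ] F [ 1.5  0.7 -3.4] w 56.3
net 0.78 (array([321.63000488, 294.31420898]), 14419.0)
[  254   226   136   136 14343] [321.6 294.8] [0.6263 0.0436 0.022 ] [122.  89.  39.] delta [-71.5  -0.6   2.1]
[-98.8 210.7   2.8]
```

Follower held. Its centre sits 7.8 mm ahead of the tool axis, so the TCP target is (0.632, −0.1705).

Call:
{"method": "jog_arm", "body": {"deltas": [[[-20, 40, 0, 0, 1.3, 0, 50], [-21, 42, 0, 0, 0, 0, 50], [-21, 42, 0, 0, 0, 0, 50], [-21, 42, 0, 0, 0, 0, 50], [-21, 40, 0, 0, 0, 0, 50]]]}}

```text
clock: 49.95
eef_pos: [0.6248, -0.1617, 0.104]
tool_rot: [0.995, 0.103, -0.017, -0.005]
ft_force: [1.0, -0.4, -4.5]
grip_width: 0.0566
```

Call:
{"method": "jog_arm", "body": {"deltas": [[[-1, 2, 0, 0, 0, 0, 50]]]}}

```text
clock: 50.05
eef_pos: [0.6206, -0.1708, 0.101]
tool_rot: [0.995, 0.099, -0.019, -0.004]
ft_force: [0.2, -4.8, 12.9]
grip_width: 0.0564
```

```bash
python3 - <<'E'
from h import *
state(); print(delta((.6318,-.1705,.110)))
E
```

```text
50.05 [ 0.6206 -0.1708  0.101 ] q [-0.26  0.61  0.33  1.33 -0.01  2.68] xaz 11.4 level [-0.64  2.16  0.  ] F [ 0.2 -4.8 12.9] w 56.4
[10.7  1.8 -9.4]
```

Call:
{"method": "jog_arm", "body": {"deltas": [[[5, 2, -13, -0.6, 2.1, 0, 50], [5, 0, -2, 0, 0, 0, 50], [0, 0, 0, 0, 0, 0, 50]]]}}

```text
clock: 50.35
eef_pos: [0.6272, -0.1714, 0.1089]
tool_rot: [0.995, 0.097, -0.005, -0.003]
ft_force: [0.3, 0.5, -5.7]
grip_width: 0.0567
```

```bash
python3 - <<'E'
from h import *
brass(); print(delta((.6318,-.1705,.096)))
E
```

```text
50.35 [ 0.6272 -0.1714  0.1089] q [-0.27  0.59  0.32  1.31  0.    2.68] xaz 11.1 level [-0.36  0.53  0.  ] F [ 0.3  0.5 -5.7] w 56.7
net 0.75 (array([321.36138916, 294.49203491]), 14508.5)
net 0.22 (array([324.18704224, 271.77990723]), 6851.5)
[  254   226   136   136 14393] [321.5 294.6] [ 0.5675 -0.1819  0.022 ] [100.  72.  31.] delta [-60.5  -0.9   0.6]
[519 337  59  48 824] [550.4 358.7] [ 0.5446 -0.4052  0.022 ] [174.  84.  17.] delta [-126.2  213.7   -0. ]
[ 4.9  0.4 13.1]
```

Call:
{"method": "jog_arm", "body": {"deltas": [[[5, 0.5, 0, -0.4, 0.5, 0, 50], [0.5, 0, 7, 0, 0, 0, 50], [0, 0, 5, 0, 0, 0, 50]]]}}

```text
clock: 50.75
eef_pos: [0.6345, -0.1689, 0.0965]
tool_rot: [0.995, 0.099, 0.0, 0.002]
ft_force: [-0.8, -5.4, 2.3]
grip_width: 0.0563
```

Call:
{"method": "jog_arm", "body": {"deltas": [[[0, 0, 0.5, 0, 0, 0, 80], [0, 0, 0, 0, 0, 0, 80], [0, 0, -5, 0, 0, 0, 80], [0, 0, -35, 0, 0, 0, 80], [0, 0, -40, 0, 0, 0, 80]]]}}

```text
clock: 51.25
eef_pos: [0.6316, -0.1664, 0.1734]
tool_rot: [0.995, 0.1, -0.004, -0.001]
ft_force: [0.7, 0.3, -0.1]
grip_width: 0.0799
```

Call:
{"method": "jog_arm", "body": {"deltas": [[[0, 0, -30, 0, 0, 0, 20], [0, 0, 0, 0, 0, 0, 20], [0, 0, 0, 0, 0, 0, 20]]]}}

```text
clock: 51.55
eef_pos: [0.6357, -0.1669, 0.2151]
tool_rot: [0.995, 0.1, 0.004, 0.002]
ft_force: [0.0, -0.0, -1.3]
grip_width: 0.0376
```

```bash
python3 - <<'E'
from h import *
brass(); prof(); print("to nudge start",delta((.6395,-.169,.10)))
E
```

```text
51.55 [ 0.6357 -0.1669  0.2151] q [-0.26  0.56  0.54  1.54 -0.    2.69] xaz 11.4 level [ 0.25 -0.45  0.  ] F [ 0.  -0.  -1.3] w 37.6
net 0.91 (array([326.92602539, 226.4811554 ]), 3973.0)
[ 292  193   70   70 3835] [326.8 226.7] [ 0.6143 -0.1776  0.022 ] [97. 70. 30.] delta [-22.8   6.3  -0.1]
[597 207  43  63 909] [617.5 241.3] [ 0.6643 -0.5167  0.022 ] [173. 127.  21.] delta [-41.1 348.6   1.2]
[ 437  300   77   51 2202] [476.5 324.6] [ 0.5267 -0.389   0.022 ] [214. 104.  20.] delta [-150.6  196.1   -0.2]
0.03 [[np.float64(324.3), np.float64(177.5)], [np.float64(324.2), np.float64(204.8)], [np.float64(324.2), np.float64(231.0)]]
0.048 [[np.float64(324.4), np.float64(179.2)], [np.float64(324.4), np.float64(207.8)], [np.float64(324.3), np.float64(235.1)]]
0.066 [[np.float64(324.6), np.float64(181.1)], [np.float64(324.6), np.float64(211.1)], [np.float64(324.5), np.float64(239.8)]]
0.088 [[np.float64(324.8), np.float64(183.7)], [np.float64(324.8), np.float64(215.7)], [np.float64(324.7), np.float64(246.1)]]
0.132 [[np.float64(325.5), np.float64(190.1)], [np.float64(325.4), np.float64(226.9)], [np.float64(325.3), np.float64(261.6)]]
col 325 [(140, 146), (145, 121), (150, 120), (155, 121), (160, 121), (165, 119), (170, 129), (175, 114), (180, 87), (185, 161), (190, 119), (195, 61), (200, 75), (205, 74), (210, 67), (215, 74), (220, 75), (225, 75), (230, 75), (235, 74), (240, 74), (245, 75), (250, 75), (255, 76), (260, 75), (265, 161), (270, 180), (275, 122), (280, 119), (285, 118), (290, 118), (295, 118)]
to nudge start [  3.6   2.7 113.3]
```

The follower is at the mouth, as the rings were. I'll nudge it, lift clear, check, and hand in only if it is down.

Call:
{"method": "jog_arm", "body": {"deltas": [[[3, 2.7, 40, 0.2, -0.4, 0, 20], [0, 0, 40, 0, 0, 0, 20], [0, 0, 20, 0, 0, 0, 20], [0, 0, 5, 0, 0, 0, 20], [0, 0, 5, 0, 0, 0, 20]]]}}

```text
clock: 52.2
eef_pos: [0.6361, -0.1681, 0.0959]
tool_rot: [0.995, 0.1, -0.004, -0.001]
ft_force: [0.4, -0.9, 0.9]
grip_width: 0.0202
```

Call:
{"method": "jog_arm", "body": {"deltas": [[[0, 0, 5, 0, 0, 0, 20], [0, 0, 5, 0, 0, 0, 20], [0, 0, 5, 0, 0, 0, 20], [0, 0, 5, 0, 0, 0, 20], [0, 0, 5, 0, 0, 0, 20]]]}}

```text
clock: 52.7
eef_pos: [0.6378, -0.1686, 0.072]
tool_rot: [0.995, 0.1, -0.001, -0.0]
ft_force: [-0.5, -0.7, 0.3]
grip_width: 0.0201
```

Call:
{"method": "jog_arm", "body": {"deltas": [[[0, 0, 5, 0, 0, 0, 20], [0, 0, 5, 0, 0, 0, 20], [0, 0, 5, 0, 0, 0, 20], [0, 0, 5, 0, 0, 0, 20]]]}}

```text
clock: 53.1
eef_pos: [0.6383, -0.1689, 0.0511]
tool_rot: [0.995, 0.1, -0.001, -0.0]
ft_force: [-0.7, -4.3, 19.1]
grip_width: 0.0197
```

Call:
{"method": "jog_arm", "body": {"deltas": [[[0, 0, -30, 0, 0, 0, 20], [0, 0, -45, 0, 0, 0, 20], [0, 0, -45, 0, 0, 0, 20], [0, 0, -35, 0, 0, 0, 20], [0, 0, 0, 0, 0, 0, 20]]]}}

```text
clock: 53.6
eef_pos: [0.6366, -0.1686, 0.2066]
tool_rot: [0.995, 0.1, -0.004, -0.001]
ft_force: [0.7, -0.3, 0.8]
grip_width: 0.0199
```

```bash
python3 - <<'E'
from h import *
state(); a=camera("wrist"); ds=masks_of("follower","wrist"); prof()
h=cv2.cvtColor(a,cv2.COLOR_RGB2HSV); m=(h[...,0]>=12)&(h[...,0]<=22)&(h[...,1]>145)&(h[...,2]>40)
n,l,s,c=cv2.connectedComponentsWithStats(cv2.morphologyEx(m.astype(np.uint8),cv2.MORPH_OPEN,np.ones((5,5))))
p=proj("wrist",(.6395,-.169,.1)); i=min(range(1,n),key=lambda k:np.hypot(*(c[k]-p))+(1e3 if s[k][4]<400 else 0))
near=s[i][1]+s[i][3]; z=[(zz,proj("wrist",np.array([.6395,-.169,zz])-.03*np.array([*tool()[1][:2,0],0]))[1]) for zz in (.088,.132)]
print(s[i],c[i],"near edge",near,z,[ (d["conf"],circ(d["pixels"])) for d in ds])
if get_obs()["eef_pos"][2]>.18 and near<(z[0][1]+z[1][1])/2-2 and np.hypot(*(c[i]-p))<25: print("handing in",job_done())
E
```

```text
53.6 [ 0.6366 -0.1686  0.2066] q [-0.26  0.58  0.55  1.55 -0.    2.68] xaz 11.4 level [-0.21  0.49  0.  ] F [ 0.7 -0.3  0.8] w 19.9
0.03 [[np.float64(325.8), np.float64(173.4)], [np.float64(325.7), np.float64(201.9)], [np.float64(325.6), np.float64(229.0)]]
0.048 [[np.float64(325.8), np.float64(175.4)], [np.float64(325.7), np.float64(205.3)], [np.float64(325.6), np.float64(233.6)]]
0.066 [[np.float64(325.8), np.float64(177.6)], [np.float64(325.7), np.float64(209.0)], [np.float64(325.7), np.float64(238.8)]]
0.088 [[np.float64(325.9), np.float64(180.6)], [np.float64(325.8), np.float64(214.2)], [np.float64(325.7), np.float64(245.9)]]
0.132 [[np.float64(326.0), np.float64(188.4)], [np.float64(325.9), np.float64(227.2)], [np.float64(325.8), np.float64(263.4)]]
col 325 [(140, 123), (145, 119), (150, 120), (155, 121), (160, 114), (165, 127), (170, 123), (175, 91), (180, 109), (185, 142), (190, 93), (195, 73), (200, 78), (205, 78), (210, 77), (215, 78), (220, 79), (225, 78), (230, 78), (235, 80), (240, 78), (245, 78), (250, 101), (255, 101), (260, 101), (265, 160), (270, 168), (275, 178), (280, 119), (285, 118), (290, 118), (295, 118)]
[ 293  193   62   55 2724] [324.10903084 219.6071953 ] near edge 248 [(0.088, np.float64(245.9)), (0.132, np.float64(263.4))] []
the job is handed in; nothing more can be done
handing in None
```

The magazine is loaded and the job is handed in at 53.6 s on the robot's clock. The orange cap lies in the black tray, the three steel rings are in the tube, and the brass follower is on top of them. I found only three steel rings on the bench, and I left the tape and the green and purple look-alikes alone.

**Last check:** the wrist picture put the follower's near edge at row 248. I expected 246 for a follower resting on three flat rings, and 263 if it were still stuck at the mouth. The gripper was clear of the tube. I judged this from numbers only, because my picture views were used up. The detection network did not report the follower in that last picture, so the check rests on its colour.

**What went wrong or disagreed:**
- **Finger tips:** they sit about 45 mm behind the reported TCP. The first try at the cap missed because of this, and heights had to be worked out from contact and pictures.
- **First ring:** its first try at the tube met the rim at 47 N. I set it down, which pressed on the bench at 72 N, and regripped it higher.
- **Sticking at the mouth:** the first ring, the third ring and the follower still showed at the mouth just after release, so I followed each down with the fingers. The only clear push was 19 N on the follower.
- **Follower:** it was knocked about 4 cm aside during the run, so I located it again before gripping it.

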